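# Set out the circuit modules for the lesson

## Robot

A 6-joint arm with a two-finger parallel gripper is mounted at the origin on the work surface. World frame = base frame: x ahead of the robot, y to its left, z up, the work surface at z = 0. Lengths are in m, angles in degrees, forces in N, time in s.
With the tool pointing down it reaches from about 0.3 to 0.75 m from the base axis. Payload 8.5 kg.
Tool frame: the origin (TCP) lies at the very end of the fingers, on their centre line; the grasp point (between the pads) lies 19 mm behind it (env.grip_depth is the z of the grasp point in the tool frame, in m); z points along the fingers, y is the direction in which the jaws open and shut (so a half turn about z gives the same grasp; the last joint's range is limited). The gripper opens to 85 mm and grips with 20 to 120 N. Pads are 22 mm wide; open, the fingers measure 114 mm over their backs; the gripper's body (76 mm by 85 mm) begins 54 mm behind the grasp point. The pads swing forward as they close: fully open they stand 13 mm farther back than shut.
Start: joints at [-85.732, 21.807, 74.336, -0, 83.858, -12.336], TCP at [0.157, -0.527, 0.202] pointing down, gripper open.
Joint ranges: [-178.18, 178.18], [-50.72, 133.34], [12.68, 142.11], [-81.47, 261.47], [9.98, 163.14], [-165.26, 165.26]. Speed limits (degrees/s): [136.94, 136.94, 180, 180, 180, 180].

## Interface

Orientations are given as a 3x3 rotation matrix whose columns are the frame's x, y, z axes.
In Python, from rig import env gives the robot as it stands.
- The arm moves only by the tool apply_moves, never from a script. Its argument "plan" is a list of rows, each an object of numbers: "tx", "ty", "tz": the shift along the world's x, y, z in mm; "rx", "ry", "rz": the turn, a rotation vector about the world's x, y, z in rad; "jaw": the opening, from -1 (shut) to 1 (fully open). A call has 1 to 12 rows; each row is the pose to reach, as a shift and turn from the pose measured when the call began; what a row does not reach only later rows make up. A row lasts 1/10 s, in which the tool goes at most 50 mm and 8.59 degrees, less where a joint would pass 70% of its speed; a pose out of reach is approached as far as the arm can. A call with a gripper value outside its range is refused whole. The fingers move at their own pace and stop on an object; "grip_force" is the grip in N (left out, the last holds). Time passes only in rows, so rows that repeat a pose let the fingers close. It gives the time, the measured TCP pose, the force and the opening at its end, in the units of the state.
- env.observe(): the state, without advancing time (a new reading comes with each control period).
- env.get_image(name): name is "side" or "top"; returns a dict with "image" (400x640x3 uint8, red, green, blue), "intrinsics" (3x3 intrinsics, pixels), "world_from_camera" (4x4, takes a point from camera to world coordinates). Camera axes: x right, y up, looking along -z (the intrinsics and any distortion apply to the point x, -y, -z); pixel columns grow to the right and rows downward; lengths in m; the calibration is good to about 2 mm. A picture is of the moment at which its call begins. There is no depth.
- env.close_job(): hands the job in, once; it reports no verdict.
The state is a dict: "time_s": time; "q": joint angles; "qvel": joint speeds; "joint_efforts": joint torques, N m; "position": TCP position; "tool_rot": TCP orientation; "ft_force": force on the tool from outside, world axes, zero at the start; "wrist_torque": the same for the moment, N m; "grip_width": finger opening in m.
Only numpy, scipy, OpenCV 4.12 (cv2) and the standard library are available. Lean on these libraries where they do the work, as an engineer would, in place of code of your own. Each camera call takes 0.05 s, during which the arm holds its last target.

## Task

Set up the circuit demonstration on the teacher's desk: take the crossed stack of four modules apart from the top down, both upper modules before the lower ones, and stand each module upright on the green base plate marked in its own colour, centred on the marking and lying along it. Leave the pen cup and the magnet where they are.

Things in the scene. Friction and masses are not known exactly. Their poses are not given: they have to be found in the camera images.
- red_mid (a point): Loose red plastic box 110 long (x) x 28 wide (y) x 44 mm high (z up), 0.1-0.21 kg; a small amber lamp in a brass socket rises up to 16 mm on the middle of its top, no wider than the box. Point: centre of the box, 22 mm above its underside. Starts in the upper layer: lies across the two lower modules, beside the other upper one (centre lines 76 mm apart), underside 50 mm above the table.
- blue_mid (a point): Loose blue plastic box 110 long (x) x 28 wide (y) x 44 mm high (z up), 0.1-0.21 kg; a small copper coil lying lengthwise rises up to 16 mm on the middle of its top, no wider than the box. Point: centre of the box, 22 mm above its underside. Starts in the upper layer: lies across the two lower modules, beside the other upper one (centre lines 76 mm apart), underside 50 mm above the table.
- yellow_mid (a point): Loose yellow plastic box 110 long (x) x 28 wide (y) x 44 mm high (z up), 0.1-0.21 kg; a black push key rises up to 16 mm on the middle of its top, no wider than the box. Point: centre of the box, 22 mm above its underside. Starts in the lower layer: lies on a fixed grey plate 130 mm square, 6 mm thick, parallel to the other lower one, centre lines 76 mm apart.
- white_mid (a point): Loose white plastic box 110 long (x) x 28 wide (y) x 44 mm high (z up), 0.1-0.21 kg; a brown resistor tube with steel clips rises up to 16 mm on the middle of its top, no wider than the box. Point: centre of the box, 22 mm above its underside. Starts in the lower layer: lies on a fixed grey plate 130 mm square, 6 mm thick, parallel to the other lower one, centre lines 76 mm apart.
- base_red_top (a point): Fixed green base plate 140 mm long (x axis) x 54 mm wide (y) x 6 mm high on the table, no rim, its top marked with a red rectangle 122 x 40 mm in the middle. Point: the centre of its flat top. The module's length goes along the plate's, either way round.
- base_blue_top (a point): Fixed green base plate 140 mm long (x axis) x 54 mm wide (y) x 6 mm high on the table, no rim, its top marked with a blue rectangle 122 x 40 mm in the middle. Point: the centre of its flat top. The module's length goes along the plate's, either way round.
- base_yellow_top (a point): Fixed green base plate 140 mm long (x axis) x 54 mm wide (y) x 6 mm high on the table, no rim, its top marked with a yellow rectangle 122 x 40 mm in the middle. Point: the centre of its flat top. The module's length goes along the plate's, either way round.
- base_white_top (a point): Fixed green base plate 140 mm long (x axis) x 54 mm wide (y) x 6 mm high on the table, no rim, its top marked with a white rectangle 122 x 40 mm in the middle. Point: the centre of its flat top. The module's length goes along the plate's, either way round.
- pencup: Bystander: loose grey pen cup with pens, 76 mm across and 95 mm high, pens to 155 mm; origin at the centre of its underside. Leave it alone.
- magnet: Bystander: loose red and blue U-shaped magnet lying flat, 75 x 70 x 20 mm; origin near its middle, on its underside. Leave it alone.
Things that resemble listed ones, but are neither listed nor needed, are in the scene too. Leave any pink or turquoise look-alike of the part that bears red_mid alone.

How it is judged:
By the outcome, as a careful person would: the job done as asked, in the order asked, and still so for the second after the job is handed in, with the robot touching nothing.
It also fails if it takes over 109 s, if anything falls off the work surface, if the arm or the gripper's body presses on something with over 40 N, if the wrist force passes 120 N, or if a joint passes its speed limit or range.

## Working session

There is one attempt and no reset: what is moved stays moved. The work goes in short steps, Python scripts to look and compute and a tool call to move; the robot and the scene stay as the last step left them, time stands still between calls to the robot, and variables do not carry over. Pictures are saved under pics/ and viewed, and the job is handed in when it is done.

Besides the shell and the picture viewer there is one more tool, called after ">>>" by a JSON object that holds its "method" and its "body". apply_moves: Moves the arm, as the interface text tells. Its arguments: {"type":"object","properties":{"plan":{"type":"array","items":{"type":"object","properties":{"tx":{"type":"number"},"ty":{"type":"number"},"tz":{"type":"number"},"rx":{"type":"number"},"ry":{"type":"number"},"rz":{"type":"number"},"jaw":{"type":"number"}}}},"grip_force":{"type":"number"}},"required":["plan"]}

```bash
ls; mkdir -p pics; python3 - <<'E'
from rig import env
import cv2,numpy as np
s=env.observe()
print({k:np.round(np.array(v),3).tolist() for k,v in s.items()})
for n in("top","side"):
    d=env.get_image(n); cv2.imwrite(f"pics/{n}0.png",d["image"][:,:,::-1]); print(np.round(d["intrinsics"],2),np.round(d["world_from_camera"],4), d.keys())
E
```

```text
pics
{'time_s': 0.0, 'q': [-85.732, 21.84, 74.388, 0.0, 83.857, -12.336], 'qvel': [-0.003, -0.01, 0.015, 0.095, 0.014, -0.037], 'joint_efforts': [-0.001, -44.846, -23.128, -0.0, 0.005, 0.0], 'position': [0.157, -0.527, 0.202], 'tool_rot': [[0.958, 0.286, -0.0], [0.286, -0.958, 0.001], [0.0, -0.001, -1.0]], 'ft_force': [-0.176, -0.839, 0.881], 'wrist_torque': [0.014, 0.012, -0.007], 'grip_width': 0.086}
[[430.86   0.   319.26]
 [  0.   430.86 198.79]
 [  0.     0.     1.  ]] [[-0.026   0.9959 -0.0868  0.4635]
 [-0.9996 -0.0252  0.0106  0.0402]
 [ 0.0083  0.087   0.9962  1.1185]
 [ 0.      0.      0.      1.    ]] dict_keys(['image', 'intrinsics', 'world_from_camera'])
[[373.33   0.   314.13]
 [  0.   373.33 205.32]
 [  0.     0.     1.  ]] [[ 0.9992  0.019  -0.0342  0.5377]
 [-0.0369  0.7494 -0.6611 -0.6004]
 [ 0.0131  0.6618  0.7495  0.8137]
 [ 0.      0.      0.      1.    ]] dict_keys(['image', 'intrinsics', 'world_from_camera'])
```

View pics/top0.png

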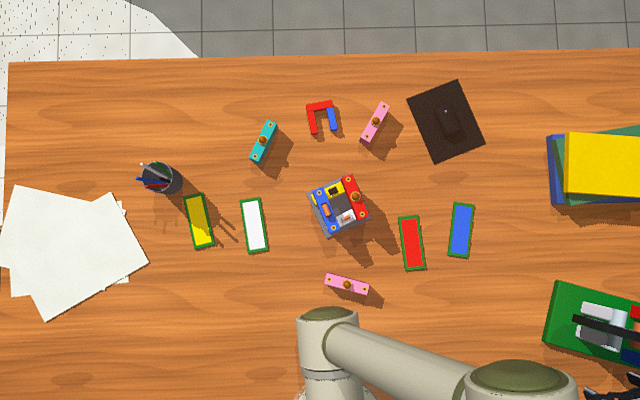

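View pics/side0.png

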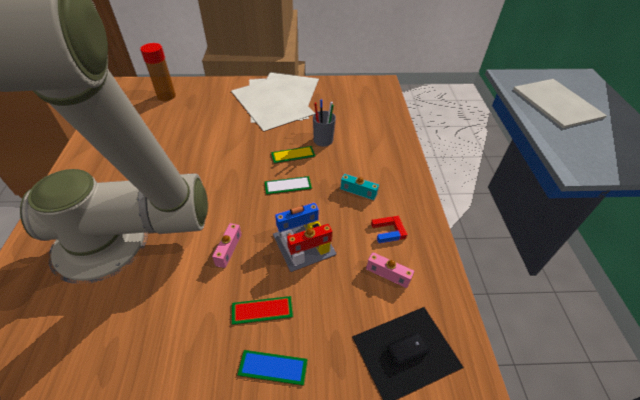

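The top view shows the stack near (339,205), with bases yellow (199,221), white (254,225), red (412,243) and blue (461,230). The look-alikes are at (263,142), (375,122) and (347,284). I'll enlarge these.

```bash
cat > h.py <<'E'
import cv2,numpy as np
from rig import env
def cam(n):
    d=env.get_image(n); return d["image"],np.array(d["intrinsics"]),np.array(d["world_from_camera"])
def w(px,z,K,T):
    px=np.atleast_2d(px).astype(float); 
    d=np.c_[(px[:,0]-K[0,2])/K[0,0],-(px[:,1]-K[1,2])/K[1,1],-np.ones(len(px))]@T[:3,:3].T
    o=T[:3,3]; return o+d*((z-o[2])/d[:,2])[:,None]
def proj(P,K,T):
    p=(np.atleast_2d(P)-T[:3,3])@T[:3,:3]; return np.c_[K[0,0]*p[:,0]/-p[:,2]+K[0,2],K[1,1]*-p[:,1]/-p[:,2]+K[1,2]]
def crop(im,x0,y0,x1,y1,s,name):
    c=cv2.resize(im[y0:y1,x0:x1],None,fx=s,fy=s,interpolation=cv2.INTER_CUBIC); cv2.imwrite(f"pics/{name}.png",np.ascontiguousarray(c[:,:,::-1]))
E
python3 - <<'E'
from h import *
im,K,T=cam("top")
crop(im,295,160,385,250,6,"t1")
im2,K2,T2=cam("side"); crop(im2,265,195,345,275,7,"s1")
hsv=cv2.cvtColor(im,cv2.COLOR_RGB2HSV)
B={'red':(412,243),'blue':(461,230),'yellow':(199,221),'white':(254,225)}
for n,(x,y) in B.items():
    # whole-plate: non-wood: green or mark colour connected
    roi=np.zeros(im.shape[:2],np.uint8); 
    c=im[y-3:y+4,x-3:x+4].reshape(-1,3).mean(0)
    m=(np.linalg.norm(im.astype(float)-c,axis=2)<70).astype(np.uint8)
    N,l=cv2.connectedComponents(m,connectivity=4); ys,xs=np.nonzero(l==l[y,x])
    r=cv2.minAreaRect(np.c_[xs,ys].astype(np.float32)); 
    W=w(np.c_[xs,ys],.006,K,T)[:,:2]; ww=cv2.minAreaRect((W*1000).astype(np.float32))
    print(n,c.round(),len(xs),r,'world',ww, W.mean(0), 'corners',cv2.boxPoints(ww).round(1).tolist())
E
```

```text
red [240.  45.  31.] 734 ((411.4599609375, 242.21998596191406), (47.80042266845703, 15.273507118225098), 81.8698959350586) world ((442.50323486328125, -205.95269775390625), (122.04899597167969, 39.47775650024414), 5.7317986488342285) [ 0.44208857 -0.20590409] corners [[379.79998779296875, -192.39999389648438], [383.79998779296875, -231.6999969482422], [505.20001220703125, -219.5], [501.29998779296875, -180.1999969482422]]
blue [ 68. 110. 237.] 739 ((460.9078369140625, 229.2832794189453), (15.539885520935059, 47.554386138916016), 6.709836483001709) world ((472.275634765625, -335.3927001953125), (40.084205627441406, 122.71250915527344), 80.06080627441406) [ 0.47212276 -0.33536737] corners [[408.3999938964844, -344.5], [529.2999877929688, -365.70001220703125], [536.2000122070312, -326.20001220703125], [415.29998779296875, -305.1000061035156]]
yellow [187. 157.  12.] 518 ((197.26473999023438, 217.058837890625), (40.503448486328125, 16.00735092163086), 75.96376037597656) world ((521.34912109375, 343.8137512207031), (105.6146011352539, 40.860443115234375), 13.747390747070312) [0.53016459 0.34377428] corners [[465.20001220703125, 351.1000061035156], [474.8999938964844, 311.3999938964844], [577.5, 336.5], [567.7999877929688, 376.20001220703125]]
white [247. 246. 247.] 732 ((253.3525848388672, 224.70361328125), (47.23916244506836, 15.483070373535156), 80.90972137451172) world ((498.0738525390625, 199.80836486816406), (121.70861053466797, 39.72310256958008), 8.257468223571777) [0.49770369 0.19976127] corners [[435.0, 210.6999969482422], [440.70001220703125, 171.39999389648438], [561.0999755859375, 188.89999389648438], [555.4000244140625, 228.1999969482422]]
```

```bash
python3 - <<'E'
from h import *
im,K,T=cam("side")
B={'red':(262,311),'blue':(272,367),'yellow':(292,155),'white':(288,186)}
for n,(x,y) in B.items():
    c=im[y-3:y+4,x-3:x+4].reshape(-1,3).mean(0)
    m=(np.linalg.norm(im.astype(float)-c,axis=2)<70).astype(np.uint8)
    N,l=cv2.connectedComponents(m,connectivity=4); ys,xs=np.nonzero(l==l[y,x])
    W=w(np.c_[xs,ys],.006,K,T)[:,:2]; ww=cv2.minAreaRect((W*1000).astype(np.float32))
    print(n,len(xs),'world',ww, W.mean(0))
E
```

```text
red 815 world ((442.27838134765625, -204.7633819580078), (119.13875579833984, 38.741798400878906), 5.561819553375244) [ 0.44152978 -0.20508503]
blue 1168 world ((470.9405212402344, -333.7840881347656), (39.983829498291016, 122.51392364501953), 80.22000122070312) [ 0.47140529 -0.33413382]
yellow 28076 world ((535.9996337890625, 214.10519409179688), (1231.2020263671875, 512.9674682617188), 89.20978546142578) [ 0.51247259 -0.05827387]
white 360 world ((497.30072021484375, 200.322021484375), (120.51206970214844, 38.09076690673828), 8.52603530883789) [0.49722188 0.20001693]
```

View pics/t1.png

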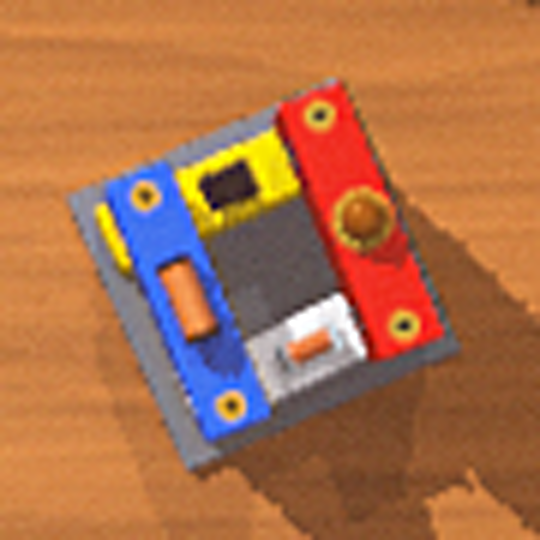

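View pics/s1.png

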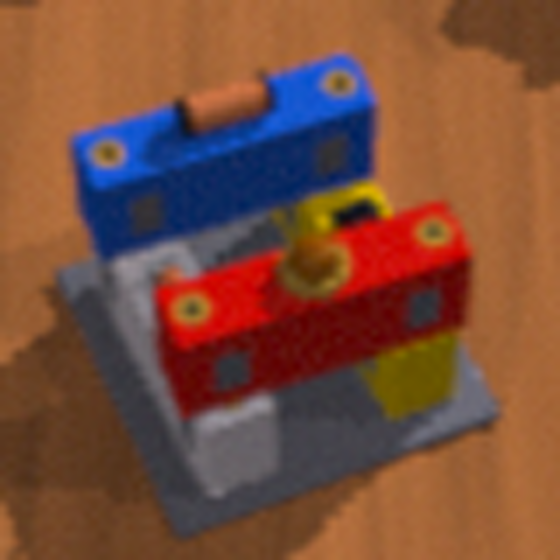

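The crops show the brass dots on top of red at (320,115) and (403,325), and of blue at (146,195) and (231,405), in crop t1. The blue module's far end and the plate corners are also clear. Next is the yellow base, which is in shadow.

```bash
python3 - <<'E'
from h import *
im,K,T=cam("top")
crop(im,175,185,275,260,7,"t2")
f=lambda p:(np.array(p,float)+.5)/6-.5+[295,160]
def show(n,p,z):
    W=w(f(p),z,K,T)[:,:2]*1000; d=W[0]-W[1] ; print(n,W.round(1).tolist(),'mid',W.mean(0).round(1),'len',np.linalg.norm(d).round(1),'ang',np.degrees(np.arctan2(d[1],d[0])).round(1))
show('red',[(320,115),(403,325)],.094)
show('blue',[(146,195),(231,405)],.094)
show('plate',[(72,195),(342,78),(462,348),(190,468)],.006)
show('key',[(229,186)],.066); show('res',[(310,346)],.066)
im2,K2,T2=cam("side")
g=lambda p:(np.array(p,float)+.5)/7-.5+[265,195]
for n,p in(('red',[(435,231),(192,307)]),('blue',[(341,82),(108,153)])):
    W=w(g(p),.094,K2,T2)[:,:2]*1000; d=W[0]-W[1]; print('side',n,W.mean(0).round(1),np.linalg.norm(d).round(1),np.degrees(np.arctan2(d[1],d[0])).round(1))
E
```

```text
red [[599.3, -40.7], [514.5, -70.9]] mid [556.9 -55.8] len 90.0 ang 19.7
blue [[568.9, 29.7], [484.6, -1.8]] mid [526.7  14. ] len 90.0 ang 20.5
plate [[578.8, 60.8], [626.9, -57.7], [508.3, -105.6], [459.9, 13.0]] mid [543.5 -22.4] len 127.9 ang 112.1Traceback (most recent call last):
  File "<stdin>", line 10, in <module>
  File "<stdin>", line 6, in show
IndexError: index 1 is out of bounds for axis 0 with size 1
```

View pics/t2.png

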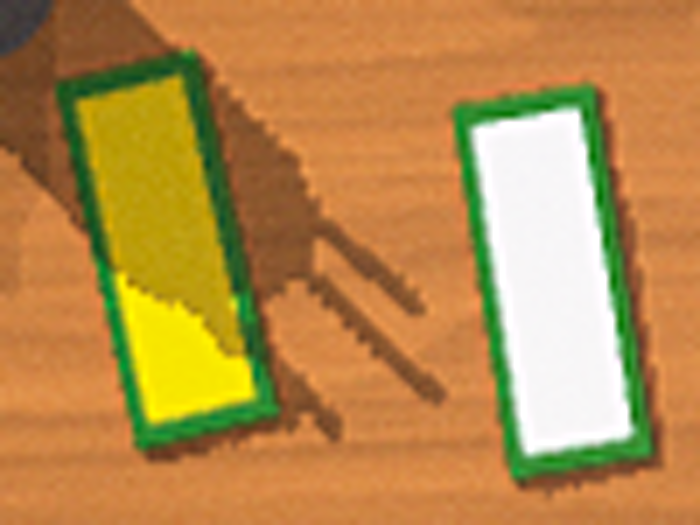

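Yellow marking corners in t2 are (75,100), (183,75), (260,398) and (147,425). The red and blue mids are 76 mm apart with 90 mm between dots, so those agree.

```bash
python3 - <<'E'
from h import *
im,K,T=cam("top"); im2,K2,T2=cam("side")
f=lambda p,s,o:(np.array(p,float)+.5)/s-.5+o
W=w(f([(75,100),(183,75),(260,398),(147,425)],7,[175,185]),.006,K,T)[:,:2]*1000
print('yellow base',W.round(1).tolist(),cv2.minAreaRect(W.astype(np.float32)))
print('key',w(f([(229,186)],6,[295,160]),.066,K,T)*1000,'res',w(f([(310,346)],6,[295,160]),.066,K,T)*1000)
for n,p in(('red',[(435,231),(192,307)]),('blue',[(341,82),(108,153)])):
    V=w(f(p,7,[265,195]),.094,K2,T2)[:,:2]*1000; d=V[0]-V[1]; print('side',n,V.mean(0).round(1),np.linalg.norm(d).round(1),np.degrees(np.arctan2(d[1],d[0])).round(1))
crop(im2,255,135,335,205,7,"s2")
crop(im2,255,135,335,205,7,"s2")
E
```

```text
yellow base [[569.0, 374.6], [577.3, 334.8], [457.7, 306.9], [449.0, 348.2]] ((513.3764038085938, 340.78338623046875), (123.26693725585938, 42.21479034423828), 12.394070625305176)
key [[574.63290777  -4.65741363  66.        ]] res [[508.29093694 -35.77300579  66.        ]]
side red [556.4 -54.2] 90.0 19.8
side blue [526.1  15.3] 90.2 20.5
```

View pics/s2.png

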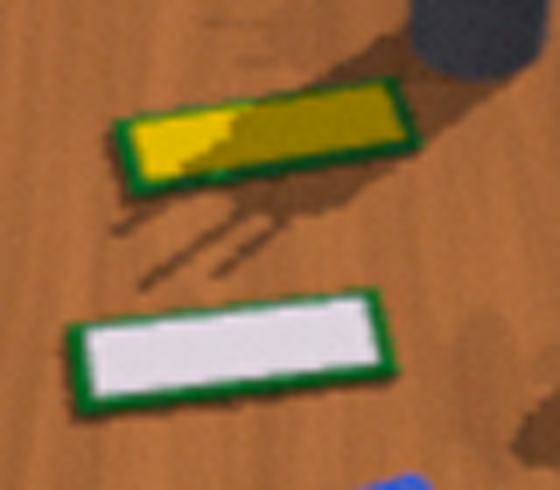

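```bash
python3 - <<'E'
from h import *
im,K,T=cam("top"); im2,K2,T2=cam("side")
f=lambda p,s,o:(np.array(p,float)+.5)/s-.5+o
W=w(f([(133,128),(392,82),(410,138),(148,183)],7,[255,135]),.006,K2,T2)[:,:2]*1000
print('yellow base side',W.round(1).tolist(),W.mean(0),cv2.minAreaRect(W.astype(np.float32)))
print('cup low front edge', w(f([(470,78)],7,[255,135]),0,K2,T2)*1000)
crop(im,120,140,230,220,7,"t3")
E
```

```text
yellow base side [[449.8, 345.3], [572.5, 376.2], [579.7, 335.4], [458.0, 306.6]] [514.98333694 340.88850314] ((515.2422485351562, 341.42669677734375), (127.39456939697266, 41.431758880615234), 13.305083274841309)
cup low front edge [[610.54037991 385.70246659   0.        ]]
```

View pics/t3.png

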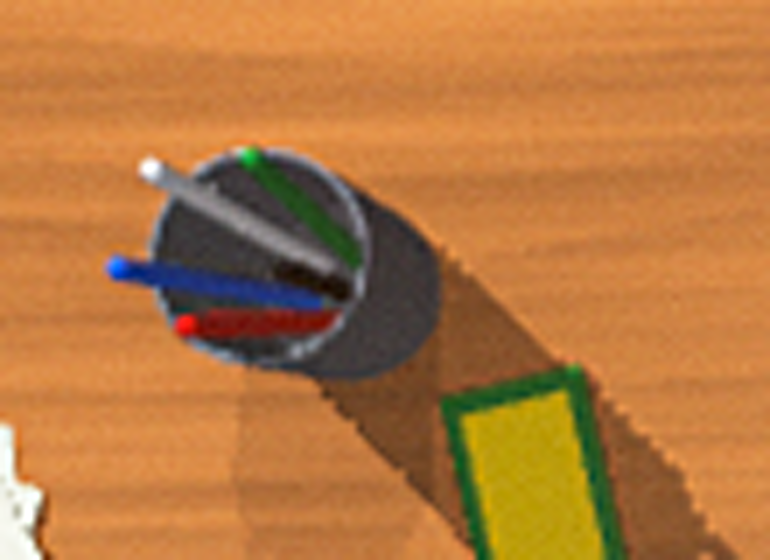

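>>> {"method": "apply_moves", "body": {"plan": [{"tx": 399.6, "ty": 472, "tz": 0, "rz": 0.056, "jaw": 0.3}, {"tx": 399.6, "ty": 472, "tz": 0, "rz": 0.056, "jaw": 0.3}, {"tx": 399.6, "ty": 472, "tz": 0, "rz": 0.056, "jaw": 0.3}, {"tx": 399.6, "ty": 472, "tz": 0, "rz": 0.056, "jaw": 0.3}, {"tx": 399.6, "ty": 472, "tz": 0, "rz": 0.056, "jaw": 0.3}, {"tx": 399.6, "ty": 472, "tz": 0, "rz": 0.056, "jaw": 0.3}, {"tx": 399.6, "ty": 472, "tz": 0, "rz": 0.056, "jaw": 0.3}, {"tx": 399.6, "ty": 472, "tz": 0, "rz": 0.056, "jaw": 0.3}, {"tx": 399.6, "ty": 472, "tz": 0, "rz": 0.056, "jaw": 0.3}, {"tx": 399.6, "ty": 472, "tz": 0, "rz": 0.056, "jaw": 0.3}, {"tx": 399.6, "ty": 472, "tz": 0, "rz": 0.056, "jaw": 0.3}, {"tx": 399.6, "ty": 472, "tz": 0, "rz": 0.056, "jaw": 0.3}]}}

```text
validation failed for argument at $.pl...
```

>>> {"method": "apply_moves", "body": {"plan": [{"tx": 40, "ty": 47, "tz": 0, "rx": 0, "ry": 0, "rz": 0.01, "jaw": 0.3}, {"tx": 80, "ty": 94, "tz": 0, "rx": 0, "ry": 0, "rz": 0.02, "jaw": 0.3}]}}

```text
time_s: 0.7
position: [0.2221, -0.4503, 0.2018]
tool_rot: [[0.953, 0.303, 0.0], [0.303, -0.953, 0.0], [0.0, -0.0, -1.0]]
ft_force: [1.1, 0.2, -0.5]
grip_width: 0.0591
```

>>> {"method": "apply_moves", "body": {"plan": [{"tx": 32, "ty": 38, "tz": 0, "rx": 0, "ry": 0, "rz": 0.037, "jaw": 0.3}, {"tx": 64, "ty": 76, "tz": 0, "rx": 0, "ry": 0, "rz": 0.037, "jaw": 0.3}, {"tx": 334.5, "ty": 395, "tz": 0, "rx": 0, "ry": 0, "rz": 0.037, "jaw": 0.3}, {"tx": 334.5, "ty": 395, "tz": 0, "rx": 0, "ry": 0, "rz": 0.037, "jaw": 0.3}, {"tx": 334.5, "ty": 395, "tz": 0, "rx": 0, "ry": 0, "rz": 0.037, "jaw": 0.3}, {"tx": 334.5, "ty": 395, "tz": 0, "rx": 0, "ry": 0, "rz": 0.037, "jaw": 0.3}, {"tx": 334.5, "ty": 395, "tz": 0, "rx": 0, "ry": 0, "rz": 0.037, "jaw": 0.3}, {"tx": 334.5, "ty": 395, "tz": 0, "rx": 0, "ry": 0, "rz": 0.037, "jaw": 0.3}, {"tx": 334.5, "ty": 395, "tz": 0, "rx": 0, "ry": 0, "rz": 0.037, "jaw": 0.3}, {"tx": 334.5, "ty": 395, "tz": 0, "rx": 0, "ry": 0, "rz": 0.037, "jaw": 0.3}, {"tx": 334.5, "ty": 395, "tz": 0, "rx": 0, "ry": 0, "rz": 0.037, "jaw": 0.3}, {"tx": 334.5, "ty": 395, "tz": 0, "rx": 0, "ry": 0, "rz": 0.037, "jaw": 0.3}]}}

```text
time_s: 1.9
position: [0.5576, -0.0532, 0.2013]
tool_rot: [[0.94, 0.341, -0.0], [0.341, -0.94, 0.001], [0.0, -0.001, -1.0]]
ft_force: [-0.4, -0.2, -0.5]
grip_width: 0.0556
```

>>> {"method": "apply_moves", "body": {"plan": [{"tx": -1, "ty": -2, "tz": -40, "rx": 0, "ry": 0, "rz": 0, "jaw": 0.3}, {"tx": -1, "ty": -2, "tz": -75, "rx": 0, "ry": 0, "rz": 0, "jaw": 0.3}, {"tx": -1, "ty": -2, "tz": -105, "rx": 0, "ry": 0, "rz": 0, "jaw": 0.3}, {"tx": -1, "ty": -2, "tz": -130, "rx": 0, "ry": 0, "rz": 0, "jaw": 0.3}, {"tx": -1, "ty": -2, "tz": -143, "rx": 0, "ry": 0, "rz": 0, "jaw": 0.3}, {"tx": -1, "ty": -2, "tz": -143, "rx": 0, "ry": 0, "rz": 0, "jaw": 0.3}, {"tx": -1, "ty": -2, "tz": -143, "rx": 0, "ry": 0, "rz": 0, "jaw": 0.3}]}}

```text
time_s: 2.6
position: [0.5566, -0.056, 0.059]
tool_rot: [[0.94, 0.341, 0.0], [0.341, -0.94, 0.001], [0.001, -0.0, -1.0]]
ft_force: [-0.9, 0.9, -0.5]
grip_width: 0.0558
```

```bash
python3 - <<'E'
from h import *
im,K,T=cam("top"); crop(im,285,150,395,260,5,"t4")
im,K,T=cam("side"); crop(im,245,175,365,285,5,"s4")
E
```

```text
(no output)
```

View pics/t4.png

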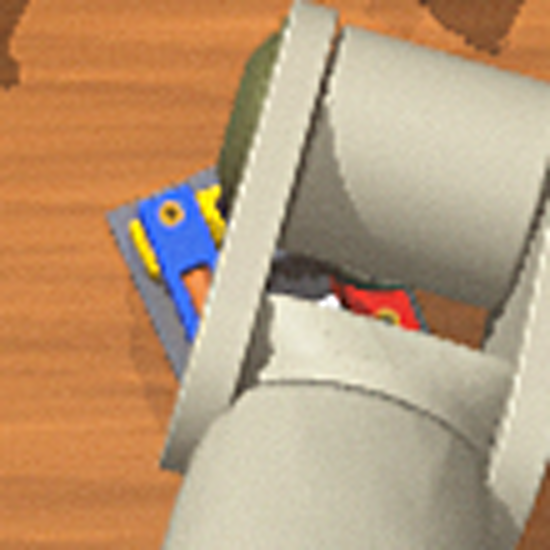

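View pics/s4.png

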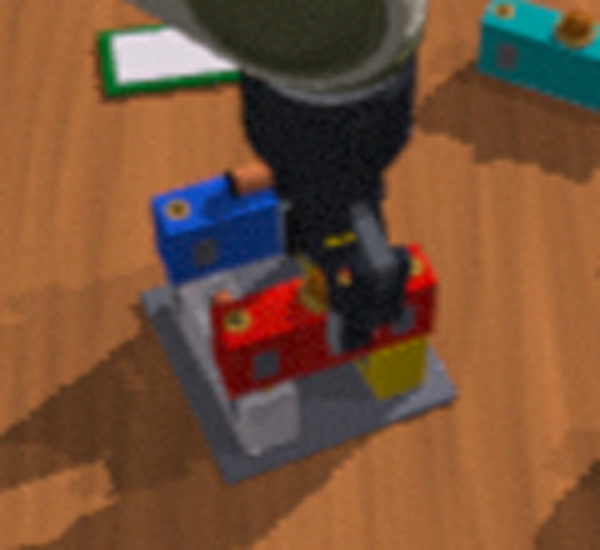

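The side view shows the jaws astride the red box, with the near finger at (358,300) in the crop and no contact forces. Closing.

>>> {"method": "apply_moves", "body": {"plan": [{"tx": 0, "ty": 0, "tz": 0, "rx": 0, "ry": 0, "rz": 0, "jaw": -1}, {"tx": 0, "ty": 0, "tz": 0, "rx": 0, "ry": 0, "rz": 0, "jaw": -1}, {"tx": 0, "ty": 0, "tz": 0, "rx": 0, "ry": 0, "rz": 0, "jaw": -1}, {"tx": 0, "ty": 0, "tz": 0, "rx": 0, "ry": 0, "rz": 0, "jaw": -1}, {"tx": 0, "ty": 0, "tz": 0, "rx": 0, "ry": 0, "rz": 0, "jaw": -1}, {"tx": 0, "ty": 0, "tz": 0, "rx": 0, "ry": 0, "rz": 0, "jaw": -1}], "grip_force": 45}}

```text
time_s: 3.3
position: [0.5573, -0.0559, 0.0605]
tool_rot: [[0.94, 0.341, 0.003], [0.341, -0.94, -0.001], [0.003, 0.002, -1.0]]
ft_force: [-1.2, 0.7, 5.6]
grip_width: 0.026
```

>>> {"method": "apply_moves", "body": {"plan": [{"tx": 0, "ty": 0, "tz": 5, "rx": 0, "ry": 0, "rz": 0, "jaw": -1}, {"tx": 0, "ty": 0, "tz": 20, "rx": 0, "ry": 0, "rz": 0, "jaw": -1}, {"tx": 0, "ty": 0, "tz": 50, "rx": 0, "ry": 0, "rz": 0, "jaw": -1}, {"tx": 0, "ty": 0, "tz": 85, "rx": 0, "ry": 0, "rz": 0, "jaw": -1}, {"tx": 0, "ty": 0, "tz": 110, "rx": 0, "ry": 0, "rz": 0, "jaw": -1}, {"tx": 0, "ty": 0, "tz": 120, "rx": 0, "ry": 0, "rz": 0, "jaw": -1}, {"tx": 0, "ty": 0, "tz": 120, "rx": 0, "ry": 0, "rz": 0, "jaw": -1}]}}

```text
time_s: 4.0
position: [0.5576, -0.056, 0.1814]
tool_rot: [[0.94, 0.341, 0.005], [0.341, -0.94, -0.001], [0.004, 0.003, -1.0]]
ft_force: [-0.7, -0.6, -2.3]
grip_width: 0.0263
```

```bash
python3 - <<'E'
from h import *
im,K,T=cam("side"); crop(im,245,135,365,285,4,"s5")
print(env.observe()['position'])
E
```

```text
[ 0.55705452 -0.05583416  0.17994   ]
```

View pics/s5.png

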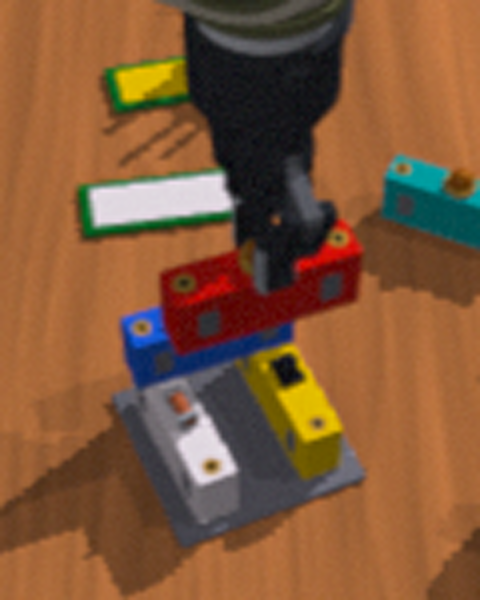

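Red is lifted cleanly and level, with its dots at (184,283) and (338,236) in the crop. Now I measure it relative to the TCP, and measure the lower modules, which are now visible.

```bash
python3 - <<'E'
from h import *
im,K,T=cam("side")
f=lambda p:(np.array(p,float)+.5)/4-.5+[245,135]
def show(n,p,z):
    V=w(f(p),z,K,T)[:,:2]*1000; d=V[0]-V[1]; print(n,V.round(1).tolist(),V.mean(0).round(1),np.linalg.norm(d).round(1),np.degrees(np.arctan2(d[1],d[0])).round(1))
for z in(.212,.214,.216): show('red',[(338,236),(184,283)],z)
print(env.observe()['position'])
E
```

```text
red [[599.7, -36.1], [514.7, -68.6]] [557.2 -52.3] 91.0 21.0
red [[599.5, -37.9], [514.8, -70.4]] [557.2 -54.2] 90.7 21.0
red [[599.3, -39.8], [514.9, -72.1]] [557.1 -56. ] 90.3 21.0
[ 0.5567634  -0.05575219  0.17919623]
```

>>> {"method": "apply_moves", "body": {"plan": [{"tx": -25, "ty": -32, "tz": 5, "rx": 0, "ry": 0, "rz": -0.06, "jaw": -1}, {"tx": -55, "ty": -72, "tz": 5, "rx": 0, "ry": 0, "rz": -0.14, "jaw": -1}, {"tx": -85, "ty": -111, "tz": 0, "rx": 0, "ry": 0, "rz": -0.2, "jaw": -1}, {"tx": -106, "ty": -138, "tz": 0, "rx": 0, "ry": 0, "rz": -0.248, "jaw": -1}, {"tx": -114.5, "ty": -149.6, "tz": -10, "rx": 0, "ry": 0, "rz": -0.248, "jaw": -1}, {"tx": -114.5, "ty": -149.6, "tz": -40, "rx": 0, "ry": 0, "rz": -0.248, "jaw": -1}, {"tx": -114.5, "ty": -149.6, "tz": -80, "rx": 0, "ry": 0, "rz": -0.248, "jaw": -1}, {"tx": -114.5, "ty": -149.6, "tz": -110, "rx": 0, "ry": 0, "rz": -0.248, "jaw": -1}, {"tx": -114.5, "ty": -149.6, "tz": -130, "rx": 0, "ry": 0, "rz": -0.248, "jaw": -1}, {"tx": -114.5, "ty": -149.6, "tz": -140, "rx": 0, "ry": 0, "rz": -0.248, "jaw": -1}, {"tx": -114.5, "ty": -149.6, "tz": -145, "rx": 0, "ry": 0, "rz": -0.248, "jaw": -1}, {"tx": -114.5, "ty": -149.6, "tz": -145, "rx": 0, "ry": 0, "rz": -0.248, "jaw": -1}]}}

```text
time_s: 5.3
position: [0.4421, -0.2053, 0.0339]
tool_rot: [[0.995, 0.1, 0.0], [0.1, -0.995, 0.001], [0.0, -0.0, -1.0]]
ft_force: [0.2, -0.2, -1.3]
grip_width: 0.0257
```

```bash
python3 - <<'E'
from h import *
im,K,T=cam("side"); crop(im,205,265,325,355,6,"s6")
print(env.observe()['position'],env.observe()['tool_rot'])
E
```

```text
[ 0.44244477 -0.2054754   0.03450949] [[ 9.94989151e-01  9.99728196e-02  1.42268555e-03]
 [ 9.99733725e-02 -9.94990061e-01 -3.22761444e-04]
 [ 1.38329061e-03  4.63374808e-04 -9.99998936e-01]]
```

View pics/s6.png

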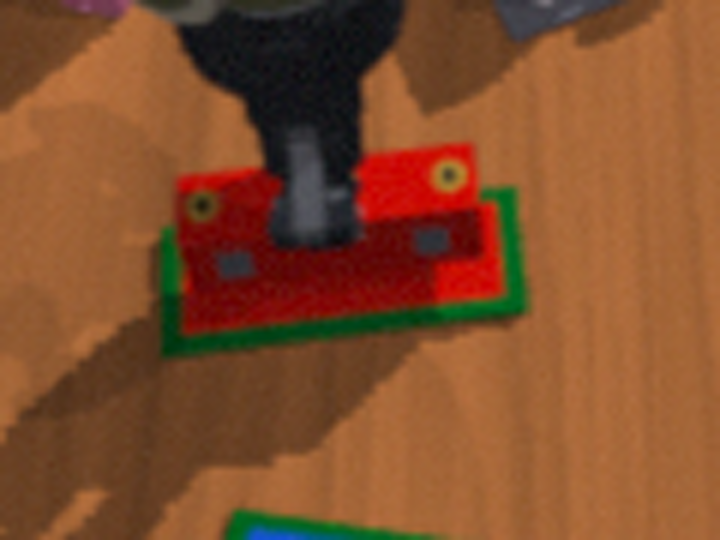

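```bash
cat >> h.py <<'E'
def show(n,p,z,s,o,K,T):
    p=(np.array(p,float)+.5)/s-.5+o
    V=w(p,z,K,T)[:,:2]*1000; d=V[0]-V[1]; print(n,V.mean(0).round(1),np.linalg.norm(d).round(1),np.degrees(np.arctan2(d[1],d[0])).round(1))
E
python3 - <<'E'
from h import *
im,K,T=cam("side")
show('red',[(449,176),(201,205)],.0685,6,[205,265],K,T)
E
```

```text
red [ 441.1 -205.4] 89.9 5.7
```

>>> {"method": "apply_moves", "body": {"plan": [{"tx": 0.8, "ty": 0.3, "tz": -8, "rx": 0, "ry": 0, "rz": 0, "jaw": -1}, {"tx": 0.8, "ty": 0.3, "tz": -14, "rx": 0, "ry": 0, "rz": 0, "jaw": -1}, {"tx": 0.8, "ty": 0.3, "tz": -17, "rx": 0, "ry": 0, "rz": 0, "jaw": -1}, {"tx": 0.8, "ty": 0.3, "tz": -18.5, "rx": 0, "ry": 0, "rz": 0, "jaw": -1}, {"tx": 0.8, "ty": 0.3, "tz": -18.5, "rx": 0, "ry": 0, "rz": 0, "jaw": -1}]}}

```text
time_s: 5.9
position: [0.4432, -0.2051, 0.0166]
tool_rot: [[0.995, 0.1, 0.002], [0.1, -0.995, -0.001], [0.002, 0.001, -1.0]]
ft_force: [-1.7, 1.7, 4.2]
grip_width: 0.0259
```

>>> {"method": "apply_moves", "body": {"plan": [{"tx": 0, "ty": 0, "tz": 0, "rx": 0, "ry": 0, "rz": 0, "jaw": 0.3}, {"tx": 0, "ty": 0, "tz": 0, "rx": 0, "ry": 0, "rz": 0, "jaw": 0.3}, {"tx": 0, "ty": 0, "tz": 0, "rx": 0, "ry": 0, "rz": 0, "jaw": 0.3}, {"tx": 0, "ty": 0, "tz": 0, "rx": 0, "ry": 0, "rz": 0, "jaw": 0.3}, {"tx": 0, "ty": 0, "tz": 15, "rx": 0, "ry": 0, "rz": 0, "jaw": 0.3}, {"tx": 0, "ty": 0, "tz": 50, "rx": 0, "ry": 0, "rz": 0, "jaw": 0.3}, {"tx": 0, "ty": 0, "tz": 100, "rx": 0, "ry": 0, "rz": 0, "jaw": 0.3}, {"tx": 0, "ty": 0, "tz": 150, "rx": 0, "ry": 0, "rz": 0, "jaw": 0.3}, {"tx": 0, "ty": 0, "tz": 170, "rx": 0, "ry": 0, "rz": 0, "jaw": 0.3}, {"tx": 0, "ty": 0, "tz": 170, "rx": 0, "ry": 0, "rz": 0, "jaw": 0.3}]}}

```text
time_s: 6.9
position: [0.4443, -0.2059, 0.1896]
tool_rot: [[0.995, 0.1, 0.007], [0.1, -0.995, -0.005], [0.006, 0.005, -1.0]]
ft_force: [0.7, 0.4, -0.5]
grip_width: 0.0554
```

```bash
python3 - <<'E'
from h import *
im,K,T=cam("side"); crop(im,205,195,345,355,4,"s7")
im,K,T=cam("top"); crop(im,295,160,440,290,5,"t7")
print(env.observe()['position'],env.observe()['tool_rot'])
E
```

```text
[ 0.44291461 -0.20487616  0.18596705] [[ 9.94976377e-01  1.00103817e-01  1.11123284e-03]
 [ 1.00104029e-01 -9.94976967e-01 -1.36215720e-04]
 [ 1.09201537e-03  2.46770308e-04 -9.99999373e-01]]
```

View pics/s7.png

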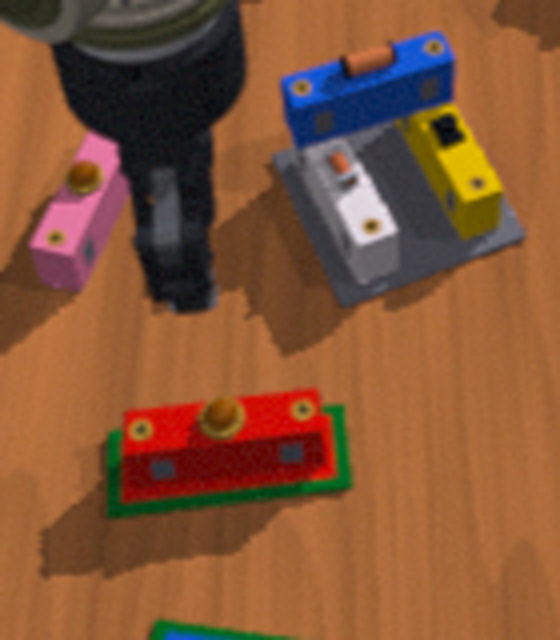

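View pics/t7.png

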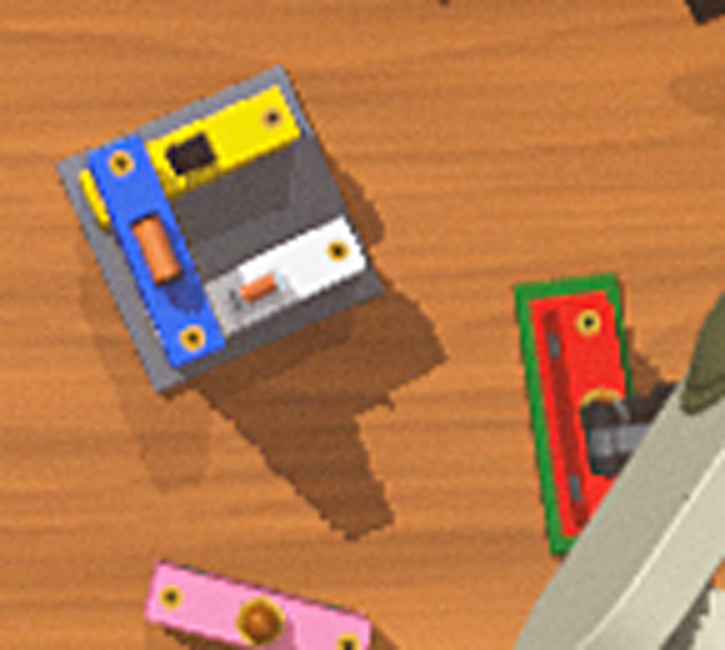

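Red stands on its base with dots at (140,430) and (302,410) in s7, and the stack is undisturbed. Checking red and re-measuring blue.

```bash
python3 - <<'E'
from h import *
im,K,T=cam("side")
show('red',[(302,410),(140,430)],.05,4,[205,195],K,T)
show('blue',[(434,47),(302,88)],.094,4,[205,195],K,T)
im,K,T=cam("top")
show('blue',[(120,163),(193,338)],.094,5,[295,160],K,T)
E
```

```text
red [ 441.7 -203.7] 89.8 6.0
blue [526.   14.8] 89.6 20.9
blue [526.5  14.2] 90.4 21.1
```

>>> {"method": "apply_moves", "body": {"plan": [{"tx": 16, "ty": 40, "tz": 5, "rx": 0, "ry": 0, "rz": 0.08, "jaw": 0.3}, {"tx": 33, "ty": 88, "tz": 5, "rx": 0, "ry": 0, "rz": 0.16, "jaw": 0.3}, {"tx": 50, "ty": 135, "tz": 5, "rx": 0, "ry": 0, "rz": 0.262, "jaw": 0.3}, {"tx": 68, "ty": 180, "tz": 0, "rx": 0, "ry": 0, "rz": 0.262, "jaw": 0.3}, {"tx": 80, "ty": 210, "tz": 0, "rx": 0, "ry": 0, "rz": 0.262, "jaw": 0.3}, {"tx": 83.3, "ty": 219.5, "tz": -5, "rx": 0, "ry": 0, "rz": 0.262, "jaw": 0.3}, {"tx": 83.3, "ty": 219.5, "tz": -30, "rx": 0, "ry": 0, "rz": 0.262, "jaw": 0.3}, {"tx": 83.3, "ty": 219.5, "tz": -65, "rx": 0, "ry": 0, "rz": 0.262, "jaw": 0.3}, {"tx": 83.3, "ty": 219.5, "tz": -100, "rx": 0, "ry": 0, "rz": 0.262, "jaw": 0.3}, {"tx": 83.3, "ty": 219.5, "tz": -120, "rx": 0, "ry": 0, "rz": 0.262, "jaw": 0.3}, {"tx": 83.3, "ty": 219.5, "tz": -127, "rx": 0, "ry": 0, "rz": 0.262, "jaw": 0.3}, {"tx": 83.3, "ty": 219.5, "tz": -127, "rx": 0, "ry": 0, "rz": 0.262, "jaw": 0.3}]}}

```text
time_s: 8.3
position: [0.5253, 0.0143, 0.0571]
tool_rot: [[0.935, 0.354, -0.004], [0.354, -0.935, 0.001], [-0.003, -0.003, -1.0]]
ft_force: [-0.5, 0.1, 0.5]
grip_width: 0.0559
```

>>> {"method": "apply_moves", "body": {"plan": [{"tx": 0, "ty": 0, "tz": 0, "rx": 0, "ry": 0, "rz": 0, "jaw": -1}, {"tx": 0, "ty": 0, "tz": 0, "rx": 0, "ry": 0, "rz": 0, "jaw": -1}, {"tx": 0, "ty": 0, "tz": 0, "rx": 0, "ry": 0, "rz": 0, "jaw": -1}, {"tx": 0, "ty": 0, "tz": 0, "rx": 0, "ry": 0, "rz": 0, "jaw": -1}, {"tx": 0, "ty": 0, "tz": 0, "rx": 0, "ry": 0, "rz": 0, "jaw": -1}, {"tx": 0, "ty": 0, "tz": 0, "rx": 0, "ry": 0, "rz": 0, "jaw": -1}], "grip_force": 45}}

```text
time_s: 8.9
position: [0.5258, 0.0141, 0.0581]
tool_rot: [[0.935, 0.354, -0.002], [0.354, -0.935, 0.001], [-0.001, -0.001, -1.0]]
ft_force: [-1.8, -0.6, 5.6]
grip_width: 0.0263
```

>>> {"method": "apply_moves", "body": {"plan": [{"tx": 0, "ty": 0, "tz": 5, "rx": 0, "ry": 0, "rz": 0, "jaw": -1}, {"tx": 0, "ty": 0, "tz": 20, "rx": 0, "ry": 0, "rz": 0, "jaw": -1}, {"tx": 0, "ty": 0, "tz": 55, "rx": 0, "ry": 0, "rz": 0, "jaw": -1}, {"tx": 0, "ty": 0, "tz": 95, "rx": 0, "ry": 0, "rz": 0, "jaw": -1}, {"tx": -4, "ty": -25, "tz": 120, "rx": 0, "ry": 0, "rz": -0.05, "jaw": -1}, {"tx": -10, "ty": -65, "tz": 125, "rx": 0, "ry": 0, "rz": -0.15, "jaw": -1}, {"tx": -17, "ty": -110, "tz": 125, "rx": 0, "ry": 0, "rz": -0.25, "jaw": -1}, {"tx": -24, "ty": -155, "tz": 125, "rx": 0, "ry": 0, "rz": -0.35, "jaw": -1}, {"tx": -31, "ty": -200, "tz": 125, "rx": 0, "ry": 0, "rz": -0.45, "jaw": -1}, {"tx": -38, "ty": -245, "tz": 125, "rx": 0, "ry": 0, "rz": -0.535, "jaw": -1}, {"tx": -45, "ty": -285, "tz": 120, "rx": 0, "ry": 0, "rz": -0.535, "jaw": -1}, {"tx": -50, "ty": -315, "tz": 115, "rx": 0, "ry": 0, "rz": -0.535, "jaw": -1}]}}

```text
time_s: 10.1
position: [0.4749, -0.3032, 0.1731]
tool_rot: [[0.985, -0.174, -0.001], [-0.174, -0.985, 0.001], [-0.001, -0.001, -1.0]]
ft_force: [-0.2, 0.5, -1.8]
grip_width: 0.0265
```

>>> {"method": "apply_moves", "body": {"plan": [{"tx": -2.5, "ty": -20, "tz": -10, "rx": 0, "ry": 0, "rz": 0, "jaw": -1}, {"tx": -3.3, "ty": -31, "tz": -40, "rx": 0, "ry": 0, "rz": 0, "jaw": -1}, {"tx": -3.3, "ty": -31.4, "tz": -80, "rx": 0, "ry": 0, "rz": 0, "jaw": -1}, {"tx": -3.3, "ty": -31.4, "tz": -115, "rx": 0, "ry": 0, "rz": 0, "jaw": -1}, {"tx": -3.3, "ty": -31.4, "tz": -135, "rx": 0, "ry": 0, "rz": 0, "jaw": -1}, {"tx": -3.3, "ty": -31.4, "tz": -142, "rx": 0, "ry": 0, "rz": 0, "jaw": -1}, {"tx": -3.3, "ty": -31.4, "tz": -142, "rx": 0, "ry": 0, "rz": 0, "jaw": -1}, {"tx": -3.3, "ty": -31.4, "tz": -142, "rx": 0, "ry": 0, "rz": 0, "jaw": -1}]}}

```text
time_s: 10.9
position: [0.4722, -0.3351, 0.0324]
tool_rot: [[0.985, -0.174, 0.0], [-0.174, -0.985, -0.0], [0.001, 0.0, -1.0]]
ft_force: [0.2, 0.2, -2.7]
grip_width: 0.0263
```

```bash
python3 - <<'E'
from h import *
im,K,T=cam("side"); crop(im,205,300,335,400,6,"s8")
print(env.observe()['position'])
E
```

```text
[ 0.47223897 -0.33514001  0.03255285]
```

View pics/s8.png

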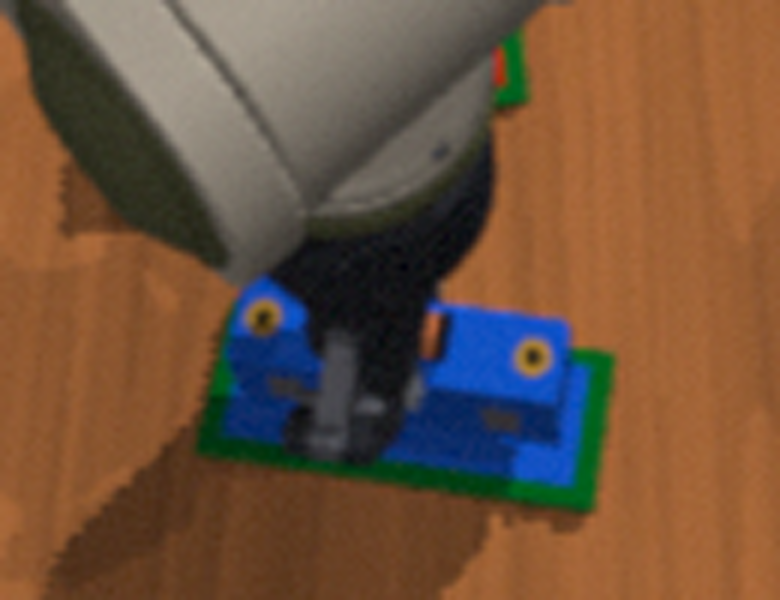

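```bash
python3 - <<'E'
from h import *
im,K,T=cam("side")
show('blue',[(533,357),(263,318)],.0685,6,[205,300],K,T)
show('blue',[(533,357),(263,318)],.0665,6,[205,300],K,T)
E
```

```text
blue [ 472.3 -334.5] 89.9 -9.9
blue [ 472.1 -333.8] 90.1 -9.9
```

>>> {"method": "apply_moves", "body": {"plan": [{"tx": -0.8, "ty": 0, "tz": -9, "rx": 0, "ry": 0, "rz": 0, "jaw": -1}, {"tx": -0.8, "ty": 0, "tz": -14, "rx": 0, "ry": 0, "rz": 0, "jaw": -1}, {"tx": -0.8, "ty": 0, "tz": -17, "rx": 0, "ry": 0, "rz": 0, "jaw": -1}, {"tx": -0.8, "ty": 0, "tz": -18.5, "rx": 0, "ry": 0, "rz": 0, "jaw": -1}, {"tx": -0.8, "ty": 0, "tz": -18.5, "rx": 0, "ry": 0, "rz": 0, "jaw": -1}]}}

```text
time_s: 11.5
position: [0.4713, -0.335, 0.0142]
tool_rot: [[0.985, -0.174, 0.001], [-0.174, -0.985, -0.0], [0.001, 0.0, -1.0]]
ft_force: [-2.3, 2.0, 1.8]
grip_width: 0.0262
```

>>> {"method": "apply_moves", "body": {"plan": [{"tx": 0, "ty": 0, "tz": 0, "rx": 0, "ry": 0, "rz": 0, "jaw": 0.3}, {"tx": 0, "ty": 0, "tz": 0, "rx": 0, "ry": 0, "rz": 0, "jaw": 0.3}, {"tx": 0, "ty": 0, "tz": 0, "rx": 0, "ry": 0, "rz": 0, "jaw": 0.3}, {"tx": 0, "ty": 0, "tz": 0, "rx": 0, "ry": 0, "rz": 0, "jaw": 0.3}, {"tx": 0, "ty": 0, "tz": 15, "rx": 0, "ry": 0, "rz": 0, "jaw": 0.3}, {"tx": 0, "ty": 0, "tz": 50, "rx": 0, "ry": 0, "rz": 0, "jaw": 0.3}, {"tx": 0, "ty": 0, "tz": 100, "rx": 0, "ry": 0, "rz": 0, "jaw": 0.3}, {"tx": 0, "ty": 0, "tz": 150, "rx": 0, "ry": 0, "rz": 0, "jaw": 0.3}, {"tx": 0, "ty": 0, "tz": 175, "rx": 0, "ry": 0, "rz": 0, "jaw": 0.3}, {"tx": 0, "ty": 0, "tz": 175, "rx": 0, "ry": 0, "rz": 0, "jaw": 0.3}]}}

```text
time_s: 12.5
position: [0.4724, -0.3361, 0.1934]
tool_rot: [[0.985, -0.174, 0.006], [-0.174, -0.985, -0.006], [0.007, 0.005, -1.0]]
ft_force: [-0.4, 0.7, -0.7]
grip_width: 0.0554
```

```bash
python3 - <<'E'
from h import *
im,K,T=cam("side"); crop(im,205,195,345,400,3,"s9"); crop(im,265,195,345,275,7,"s9b")
im,K,T=cam("top"); crop(im,295,160,385,250,6,"t9")
print(env.observe()['position'],env.observe()['tool_rot'])
E
```

```text
[ 0.47118048 -0.33479672  0.18890836] [[ 9.84789669e-01 -1.73750053e-01  4.76451474e-04]
 [-1.73749875e-01 -9.84789737e-01 -3.92616491e-04]
 [ 5.37421658e-04  3.03861281e-04 -9.99999809e-01]]
```

View pics/s9.png

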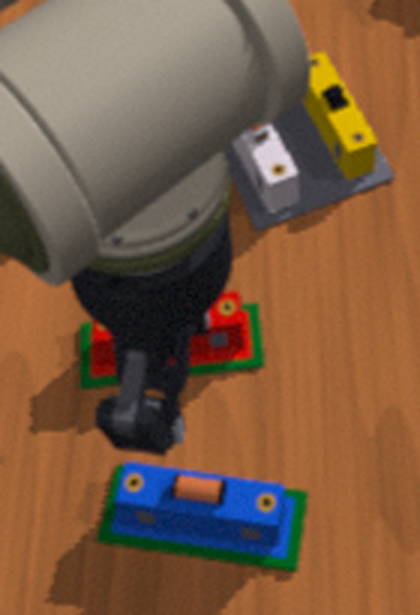

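View pics/s9b.png

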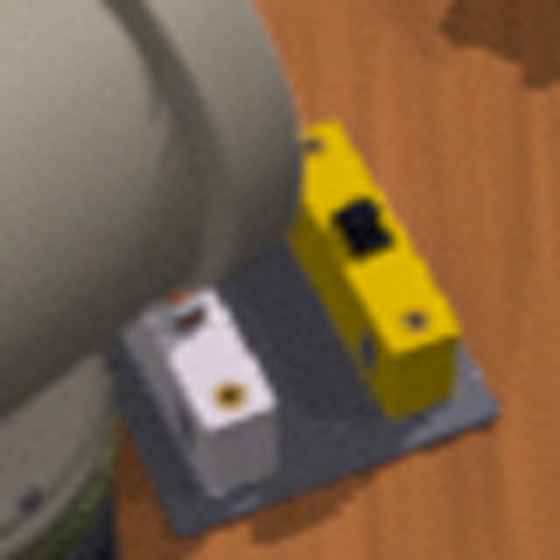

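View pics/t9.png

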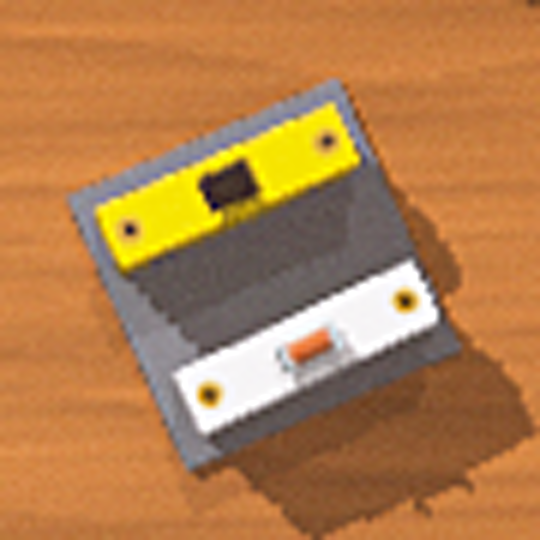

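Blue stands inside its rectangle. In t9, white's dots are at (209,395) and (405,301), and yellow's are at (129,229) and (327,141).

```bash
python3 - <<'E'
from h import *
im,K,T=cam("top")
show('white',[(209,395),(405,301)],.05,6,[295,160],K,T)
show('yellow',[(129,229),(327,141)],.05,6,[295,160],K,T)
im,K,T=cam("side")
show('yellow',[(313,146),(415,321)],.05,7,[265,195],K,T)
show('blue',[(266,502),(134,483)],.05,3,[205,195],K,T)
E
```

```text
white [508.2 -35.7] 90.1 114.1
yellow [576.8  -5. ] 90.3 112.6
yellow [575.6  -3.9] 89.9 112.5
blue [ 471.7 -333.8] 89.6 -9.8
```

>>> {"method": "apply_moves", "body": {"plan": [{"tx": 4, "ty": 30, "tz": 5, "rx": 0, "ry": 0, "rz": 0.14, "jaw": 0.3}, {"tx": 8, "ty": 65, "tz": 10, "rx": 0, "ry": 0, "rz": 0.28, "jaw": 0.3}, {"tx": 13, "ty": 105, "tz": 10, "rx": 0, "ry": 0, "rz": 0.42, "jaw": 0.3}, {"tx": 18, "ty": 145, "tz": 10, "rx": 0, "ry": 0, "rz": 0.56, "jaw": 0.3}, {"tx": 23, "ty": 185, "tz": 10, "rx": 0, "ry": 0, "rz": 0.7, "jaw": 0.3}, {"tx": 28, "ty": 225, "tz": 10, "rx": 0, "ry": 0, "rz": 0.84, "jaw": 0.3}, {"tx": 33, "ty": 260, "tz": 5, "rx": 0, "ry": 0, "rz": 0.98, "jaw": 0.3}, {"tx": 36, "ty": 285, "tz": 0, "rx": 0, "ry": 0, "rz": 1.12, "jaw": 0.3}, {"tx": 36.8, "ty": 299.5, "tz": 0, "rx": 0, "ry": 0, "rz": 1.26, "jaw": 0.3}, {"tx": 36.8, "ty": 299.5, "tz": 0, "rx": 0, "ry": 0, "rz": 1.4, "jaw": 0.3}, {"tx": 36.8, "ty": 299.5, "tz": 0, "rx": 0, "ry": 0, "rz": 1.54, "jaw": 0.3}, {"tx": 36.8, "ty": 299.5, "tz": 0, "rx": 0, "ry": 0, "rz": 1.68, "jaw": 0.3}]}}

```text
time_s: 13.9
position: [0.5071, -0.0347, 0.1862]
tool_rot: [[0.059, 0.998, -0.004], [0.998, -0.059, -0.001], [-0.001, -0.004, -1.0]]
ft_force: [0.0, 0.1, -0.4]
grip_width: 0.0556
```

>>> {"method": "apply_moves", "body": {"plan": [{"tx": 0.9, "ty": -0.6, "tz": 0, "rx": 0, "ry": 0, "rz": 0.14, "jaw": 0.3}, {"tx": 0.9, "ty": -0.6, "tz": 0, "rx": 0, "ry": 0, "rz": 0.28, "jaw": 0.3}, {"tx": 0.9, "ty": -0.6, "tz": 0, "rx": 0, "ry": 0, "rz": 0.4, "jaw": 0.3}, {"tx": 0.9, "ty": -0.6, "tz": 0, "rx": 0, "ry": 0, "rz": 0.471, "jaw": 0.3}, {"tx": 0.9, "ty": -0.6, "tz": -20, "rx": 0, "ry": 0, "rz": 0.471, "jaw": 0.3}, {"tx": 0.9, "ty": -0.6, "tz": -60, "rx": 0, "ry": 0, "rz": 0.471, "jaw": 0.3}, {"tx": 0.9, "ty": -0.6, "tz": -95, "rx": 0, "ry": 0, "rz": 0.471, "jaw": 0.3}, {"tx": 0.9, "ty": -0.6, "tz": -125, "rx": 0, "ry": 0, "rz": 0.471, "jaw": 0.3}, {"tx": 0.9, "ty": -0.6, "tz": -150, "rx": 0, "ry": 0, "rz": 0.471, "jaw": 0.3}, {"tx": 0.9, "ty": -0.6, "tz": -165, "rx": 0, "ry": 0, "rz": 0.471, "jaw": 0.3}, {"tx": 0.9, "ty": -0.6, "tz": -170, "rx": 0, "ry": 0, "rz": 0.471, "jaw": 0.3}, {"tx": 0.9, "ty": -0.6, "tz": -170, "rx": 0, "ry": 0, "rz": 0.471, "jaw": 0.3}]}}

```text
time_s: 15.1
position: [0.5074, -0.0351, 0.0153]
tool_rot: [[-0.4, 0.916, -0.006], [0.916, 0.4, -0.002], [0.001, -0.006, -1.0]]
ft_force: [-0.7, -0.3, 0.3]
grip_width: 0.0557
```

>>> {"method": "apply_moves", "body": {"plan": [{"tx": 0, "ty": 0, "tz": 0, "rx": 0, "ry": 0, "rz": 0, "jaw": -1}, {"tx": 0, "ty": 0, "tz": 0, "rx": 0, "ry": 0, "rz": 0, "jaw": -1}, {"tx": 0, "ty": 0, "tz": 0, "rx": 0, "ry": 0, "rz": 0, "jaw": -1}, {"tx": 0, "ty": 0, "tz": 0, "rx": 0, "ry": 0, "rz": 0, "jaw": -1}, {"tx": 0, "ty": 0, "tz": 0, "rx": 0, "ry": 0, "rz": 0, "jaw": -1}, {"tx": 0, "ty": 0, "tz": 0, "rx": 0, "ry": 0, "rz": 0, "jaw": -1}], "grip_force": 45}}

```text
time_s: 15.7
position: [0.5077, -0.0352, 0.0161]
tool_rot: [[-0.4, 0.916, -0.005], [0.916, 0.4, -0.002], [-0.0, -0.005, -1.0]]
ft_force: [-0.8, 0.9, 6.3]
grip_width: 0.0263
```

>>> {"method": "apply_moves", "body": {"plan": [{"tx": 0, "ty": 0, "tz": 5, "rx": 0, "ry": 0, "rz": 0, "jaw": -1}, {"tx": 0, "ty": 0, "tz": 20, "rx": 0, "ry": 0, "rz": 0, "jaw": -1}, {"tx": 0, "ty": 0, "tz": 55, "rx": 0, "ry": 0, "rz": 0, "jaw": -1}, {"tx": 0, "ty": 0, "tz": 95, "rx": 0, "ry": 0, "rz": 0, "jaw": -1}, {"tx": 0, "ty": 10, "tz": 125, "rx": 0, "ry": 0, "rz": 0.1, "jaw": -1}, {"tx": -2, "ty": 40, "tz": 140, "rx": 0, "ry": 0, "rz": 0.24, "jaw": -1}, {"tx": -4, "ty": 80, "tz": 140, "rx": 0, "ry": 0, "rz": 0.38, "jaw": -1}, {"tx": -6, "ty": 120, "tz": 140, "rx": 0, "ry": 0, "rz": 0.52, "jaw": -1}, {"tx": -8, "ty": 160, "tz": 140, "rx": 0, "ry": 0, "rz": 0.66, "jaw": -1}, {"tx": -9, "ty": 195, "tz": 140, "rx": 0, "ry": 0, "rz": 0.8, "jaw": -1}, {"tx": -10, "ty": 220, "tz": 140, "rx": 0, "ry": 0, "rz": 0.94, "jaw": -1}, {"tx": -10.2, "ty": 235.4, "tz": 140, "rx": 0, "ry": 0, "rz": 1.08, "jaw": -1}]}}

```text
time_s: 16.9
position: [0.4969, 0.2022, 0.1563]
tool_rot: [[-0.997, 0.071, -0.0], [0.071, 0.997, -0.005], [-0.0, -0.005, -1.0]]
ft_force: [0.4, -0.0, -1.1]
grip_width: 0.0259
```

>>> {"method": "apply_moves", "body": {"plan": [{"tx": 0.6, "ty": -2, "tz": 0, "rx": 0, "ry": 0, "rz": 0.12, "jaw": -1}, {"tx": 0.6, "ty": -2, "tz": -10, "rx": 0, "ry": 0, "rz": 0.218, "jaw": -1}, {"tx": 0.6, "ty": -2, "tz": -45, "rx": 0, "ry": 0, "rz": 0.218, "jaw": -1}, {"tx": 0.6, "ty": -2, "tz": -80, "rx": 0, "ry": 0, "rz": 0.218, "jaw": -1}, {"tx": 0.6, "ty": -2, "tz": -105, "rx": 0, "ry": 0, "rz": 0.218, "jaw": -1}, {"tx": 0.6, "ty": -2, "tz": -118, "rx": 0, "ry": 0, "rz": 0.218, "jaw": -1}, {"tx": 0.6, "ty": -2, "tz": -122, "rx": 0, "ry": 0, "rz": 0.218, "jaw": -1}, {"tx": 0.6, "ty": -2, "tz": -122, "rx": 0, "ry": 0, "rz": 0.218, "jaw": -1}, {"tx": 0.6, "ty": -2, "tz": -122, "rx": 0, "ry": 0, "rz": 0.218, "jaw": -1}]}}

```text
time_s: 17.8
position: [0.498, 0.2003, 0.0352]
tool_rot: [[-0.989, -0.146, 0.002], [-0.146, 0.989, -0.004], [-0.002, -0.005, -1.0]]
ft_force: [-0.4, 0.4, -1.0]
grip_width: 0.0259
```

```bash
python3 - <<'E'
from h import *
im,K,T=cam("side"); crop(im,240,140,340,220,7,"s10")
im,K,T=cam("top"); crop(im,215,170,315,270,6,"t10")
print(env.observe()['position'],env.observe()['tool_rot'])
E
```

```text
[0.49802553 0.20027259 0.03524779] [[-0.9892848  -0.14597289  0.0027403 ]
 [-0.14598407  0.9892769  -0.00445673]
 [-0.00206035 -0.00480902 -0.99998631]]
```

View pics/s10.png

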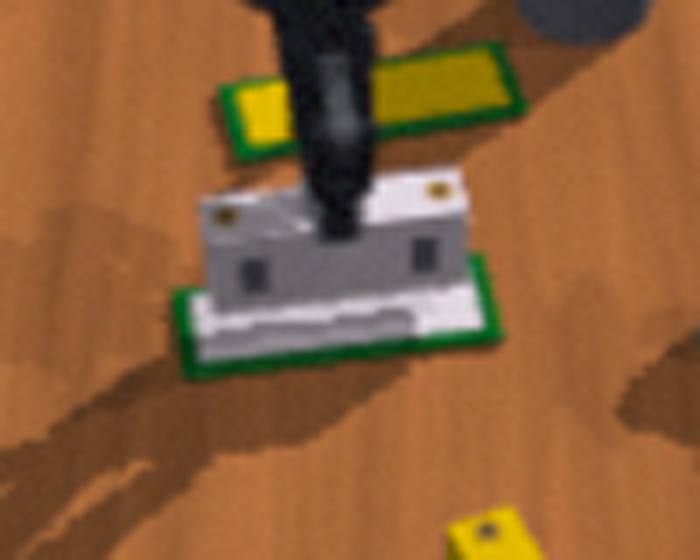

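View pics/t10.png

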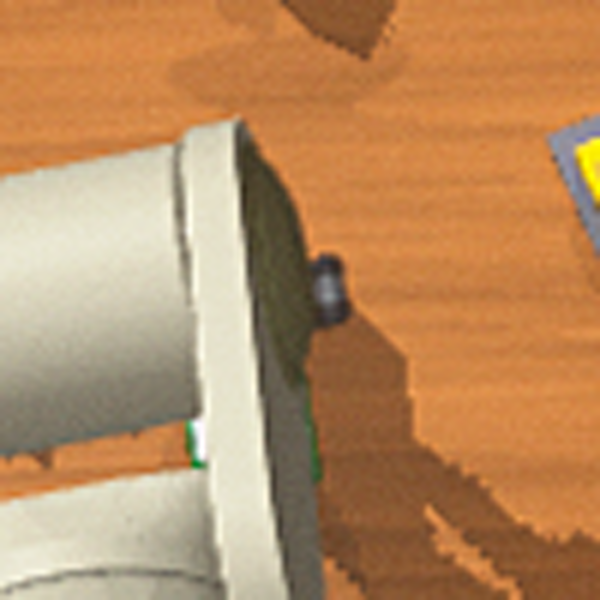

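White hangs level over its base; its dots are at (225,216) and (440,190) in s10.

```bash
python3 - <<'E'
from h import *
im,K,T=cam("side")
show('white',[(440,190),(225,216)],.069,7,[240,140],K,T)
E
```

```text
white [498.5 201. ] 90.2 8.8
```

>>> {"method": "apply_moves", "body": {"plan": [{"tx": -0.9, "ty": -0.4, "tz": -9, "rx": 0, "ry": 0, "rz": -0.003, "jaw": -1}, {"tx": -0.9, "ty": -0.4, "tz": -15, "rx": 0, "ry": 0, "rz": -0.003, "jaw": -1}, {"tx": -0.9, "ty": -0.4, "tz": -18, "rx": 0, "ry": 0, "rz": -0.003, "jaw": -1}, {"tx": -0.9, "ty": -0.4, "tz": -19.5, "rx": 0, "ry": 0, "rz": -0.003, "jaw": -1}, {"tx": -0.9, "ty": -0.4, "tz": -19.5, "rx": 0, "ry": 0, "rz": -0.003, "jaw": -1}]}}

```text
time_s: 18.45
position: [0.4966, 0.1997, 0.016]
tool_rot: [[-0.99, -0.143, 0.002], [-0.143, 0.99, -0.005], [-0.001, -0.005, -1.0]]
ft_force: [-4.3, -1.9, 8.2]
grip_width: 0.0265
```

>>> {"method": "apply_moves", "body": {"plan": [{"tx": 0.3, "ty": 0.3, "tz": 0.3, "rx": 0, "ry": 0, "rz": 0, "jaw": 0.3}, {"tx": 0.3, "ty": 0.3, "tz": 0.3, "rx": 0, "ry": 0, "rz": 0, "jaw": 0.3}, {"tx": 0, "ty": 0, "tz": 0.3, "rx": 0, "ry": 0, "rz": 0, "jaw": 0.3}, {"tx": 0, "ty": 0, "tz": 0.3, "rx": 0, "ry": 0, "rz": 0, "jaw": 0.3}, {"tx": 0, "ty": 0, "tz": 15, "rx": 0, "ry": 0, "rz": 0, "jaw": 0.3}, {"tx": 0, "ty": 0, "tz": 50, "rx": 0, "ry": 0, "rz": 0, "jaw": 0.3}, {"tx": 0, "ty": 0, "tz": 100, "rx": 0, "ry": 0, "rz": 0, "jaw": 0.3}, {"tx": 0, "ty": 0, "tz": 150, "rx": 0, "ry": 0, "rz": 0, "jaw": 0.3}, {"tx": 0, "ty": 0, "tz": 175, "rx": 0, "ry": 0, "rz": 0, "jaw": 0.3}, {"tx": 0, "ty": 0, "tz": 175, "rx": 0, "ry": 0, "rz": 0, "jaw": 0.3}]}}

```text
time_s: 19.45
position: [0.4982, 0.2, 0.1948]
tool_rot: [[-0.99, -0.143, 0.009], [-0.143, 0.99, -0.004], [-0.009, -0.005, -1.0]]
ft_force: [-0.7, 0.1, -0.2]
grip_width: 0.0556
```

```bash
python3 - <<'E'
from h import *
im,K,T=cam("side"); crop(im,240,140,340,280,4,"s11")
print(env.observe()['position'],env.observe()['tool_rot'],env.observe()['q'])
E
```

```text
[0.49713214 0.1997927  0.19229295] [[-0.98969276 -0.14312162  0.00494445]
 [-0.14314337  0.98969234 -0.00436541]
 [-0.0042687  -0.00502818 -0.99997825]] [  9.3869465   20.72492917  77.74699721  -0.29639622  81.28947676
 -88.79801783]
```

View pics/s11.png

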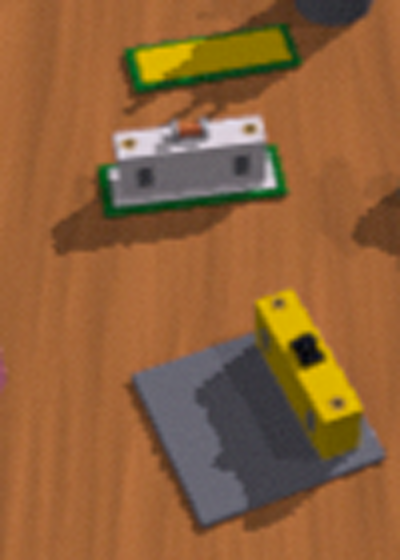

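White stands on its base. Next is yellow, at (576.2,-4.5) and azimuth 112.5°.

>>> {"method": "apply_moves", "body": {"plan": [{"tx": 10, "ty": -25, "tz": 0, "rx": 0, "ry": 0, "rz": -0.14, "jaw": 0.3}, {"tx": 22, "ty": -55, "tz": 0, "rx": 0, "ry": 0, "rz": -0.28, "jaw": 0.3}, {"tx": 35, "ty": -90, "tz": 0, "rx": 0, "ry": 0, "rz": -0.42, "jaw": 0.3}, {"tx": 48, "ty": -125, "tz": 0, "rx": 0, "ry": 0, "rz": -0.56, "jaw": 0.3}, {"tx": 60, "ty": -160, "tz": 0, "rx": 0, "ry": 0, "rz": -0.7, "jaw": 0.3}, {"tx": 72, "ty": -188, "tz": 0, "rx": 0, "ry": 0, "rz": -0.84, "jaw": 0.3}, {"tx": 79.1, "ty": -204.3, "tz": 0, "rx": 0, "ry": 0, "rz": -0.98, "jaw": 0.3}, {"tx": 79.1, "ty": -204.3, "tz": 0, "rx": 0, "ry": 0, "rz": -1.12, "jaw": 0.3}, {"tx": 79.1, "ty": -204.3, "tz": 0, "rx": 0, "ry": 0, "rz": -1.24, "jaw": 0.3}, {"tx": 79.1, "ty": -204.3, "tz": 0, "rx": 0, "ry": 0, "rz": -1.321, "jaw": 0.3}, {"tx": 79.1, "ty": -204.3, "tz": 0, "rx": 0, "ry": 0, "rz": -1.321, "jaw": 0.3}, {"tx": 79.1, "ty": -204.3, "tz": 0, "rx": 0, "ry": 0, "rz": -1.321, "jaw": 0.3}]}}

```text
time_s: 20.7
position: [0.5759, -0.0044, 0.1911]
tool_rot: [[-0.385, 0.923, -0.005], [0.923, 0.385, -0.005], [-0.003, -0.007, -1.0]]
ft_force: [-0.4, 0.3, 0.3]
grip_width: 0.0551
```

```bash
python3 - <<'E'
from h import *
im,K,T=cam("side")
show('white',[(250,128),(128,143)],.05,4,[240,140],K,T)
im,K,T=cam("top"); crop(im,215,170,315,270,6,"t12")
print(env.observe()['position'],env.observe()['tool_rot'])
E
```

```text
white [497.2 200.3] 90.7 8.8
[ 0.57603722 -0.00445547  0.19163505] [[-0.38493194  0.92293588 -0.00409371]
 [ 0.92293795  0.38490794 -0.00560447]
 [-0.00359687 -0.00593558 -0.99997592]]
```

View pics/t12.png

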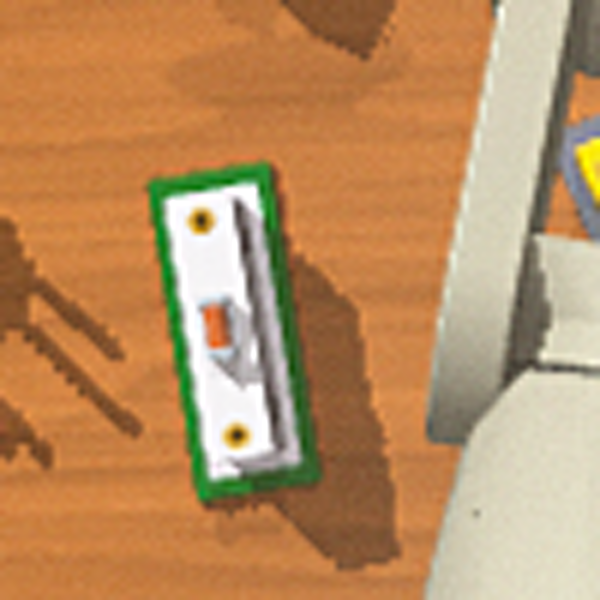

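White sits within its marking in the top view. Now down onto yellow, with the small tilt taken out.

>>> {"method": "apply_moves", "body": {"plan": [{"tx": 0.2, "ty": 0, "tz": -25, "rx": 0.0056, "ry": -0.0041, "rz": 0, "jaw": 0.3}, {"tx": 0.2, "ty": 0, "tz": -65, "rx": 0.0056, "ry": -0.0041, "rz": 0, "jaw": 0.3}, {"tx": 0.2, "ty": 0, "tz": -100, "rx": 0.0056, "ry": -0.0041, "rz": 0, "jaw": 0.3}, {"tx": 0.2, "ty": 0, "tz": -130, "rx": 0.0056, "ry": -0.0041, "rz": 0, "jaw": 0.3}, {"tx": 0.2, "ty": 0, "tz": -155, "rx": 0.0056, "ry": -0.0041, "rz": 0, "jaw": 0.3}, {"tx": 0.2, "ty": 0, "tz": -170, "rx": 0.0056, "ry": -0.0041, "rz": 0, "jaw": 0.3}, {"tx": 0.2, "ty": 0, "tz": -175, "rx": 0.0056, "ry": -0.0041, "rz": 0, "jaw": 0.3}, {"tx": 0.2, "ty": 0, "tz": -175, "rx": 0.0056, "ry": -0.0041, "rz": 0, "jaw": 0.3}]}}

```text
time_s: 21.6
position: [0.5761, -0.0044, 0.0163]
tool_rot: [[-0.386, 0.923, -0.001], [0.923, 0.386, 0.0], [0.001, -0.001, -1.0]]
ft_force: [-1.0, -0.3, 0.1]
grip_width: 0.0559
```

>>> {"method": "apply_moves", "body": {"plan": [{"tx": 0, "ty": 0, "tz": 0, "rx": 0, "ry": 0, "rz": 0, "jaw": -1}, {"tx": 0, "ty": 0, "tz": 0, "rx": 0, "ry": 0, "rz": 0, "jaw": -1}, {"tx": 0, "ty": 0, "tz": 0, "rx": 0, "ry": 0, "rz": 0, "jaw": -1}, {"tx": 0, "ty": 0, "tz": 0, "rx": 0, "ry": 0, "rz": 0, "jaw": -1}, {"tx": 0, "ty": 0, "tz": 0, "rx": 0, "ry": 0, "rz": 0, "jaw": -1}, {"tx": 0, "ty": 0, "tz": 0, "rx": 0, "ry": 0, "rz": 0, "jaw": -1}], "grip_force": 45}}

```text
time_s: 22.2
position: [0.5765, -0.0045, 0.0175]
tool_rot: [[-0.386, 0.923, 0.001], [0.923, 0.386, -0.0], [-0.001, 0.001, -1.0]]
ft_force: [-1.5, -1.2, 5.8]
grip_width: 0.0262
```

>>> {"method": "apply_moves", "body": {"plan": [{"tx": 0, "ty": 0, "tz": 5, "rx": 0, "ry": 0, "rz": 0, "jaw": -1}, {"tx": 0, "ty": 0, "tz": 20, "rx": 0, "ry": 0, "rz": 0, "jaw": -1}, {"tx": 0, "ty": 0, "tz": 55, "rx": 0, "ry": 0, "rz": 0, "jaw": -1}, {"tx": 0, "ty": 0, "tz": 95, "rx": 0, "ry": 0, "rz": 0, "jaw": -1}, {"tx": -2, "ty": 15, "tz": 130, "rx": 0, "ry": 0, "rz": 0.1, "jaw": -1}, {"tx": -8, "ty": 50, "tz": 150, "rx": 0, "ry": 0, "rz": 0.24, "jaw": -1}, {"tx": -16, "ty": 93, "tz": 155, "rx": 0, "ry": 0, "rz": 0.38, "jaw": -1}, {"tx": -24, "ty": 136, "tz": 155, "rx": 0, "ry": 0, "rz": 0.52, "jaw": -1}, {"tx": -32, "ty": 179, "tz": 155, "rx": 0, "ry": 0, "rz": 0.66, "jaw": -1}, {"tx": -40, "ty": 222, "tz": 155, "rx": 0, "ry": 0, "rz": 0.8, "jaw": -1}, {"tx": -48, "ty": 265, "tz": 155, "rx": 0, "ry": 0, "rz": 0.94, "jaw": -1}, {"tx": -55, "ty": 300, "tz": 155, "rx": 0, "ry": 0, "rz": 1.08, "jaw": -1}]}}

```text
time_s: 23.4
position: [0.5206, 0.2977, 0.1729]
tool_rot: [[-0.996, 0.088, 0.001], [0.088, 0.996, 0.001], [-0.001, 0.001, -1.0]]
ft_force: [0.4, -1.2, -0.9]
grip_width: 0.0258
```

>>> {"method": "apply_moves", "body": {"plan": [{"tx": -4, "ty": 25, "tz": 0, "rx": 0, "ry": 0, "rz": 0.13, "jaw": -1}, {"tx": -6.3, "ty": 40, "tz": 0, "rx": 0, "ry": 0, "rz": 0.25, "jaw": -1}, {"tx": -6.3, "ty": 43.3, "tz": -10, "rx": 0, "ry": 0, "rz": 0.315, "jaw": -1}, {"tx": -6.3, "ty": 43.3, "tz": -45, "rx": 0, "ry": 0, "rz": 0.315, "jaw": -1}, {"tx": -6.3, "ty": 43.3, "tz": -85, "rx": 0, "ry": 0, "rz": 0.315, "jaw": -1}, {"tx": -6.3, "ty": 43.3, "tz": -115, "rx": 0, "ry": 0, "rz": 0.315, "jaw": -1}, {"tx": -6.3, "ty": 43.3, "tz": -132, "rx": 0, "ry": 0, "rz": 0.315, "jaw": -1}, {"tx": -6.3, "ty": 43.3, "tz": -137, "rx": 0, "ry": 0, "rz": 0.315, "jaw": -1}, {"tx": -6.3, "ty": 43.3, "tz": -137, "rx": 0, "ry": 0, "rz": 0.315, "jaw": -1}, {"tx": -6.3, "ty": 43.3, "tz": -137, "rx": 0, "ry": 0, "rz": 0.315, "jaw": -1}]}}

```text
time_s: 24.4
position: [0.515, 0.3413, 0.0372]
tool_rot: [[-0.974, -0.225, 0.003], [-0.225, 0.974, 0.002], [-0.003, 0.001, -1.0]]
ft_force: [0.4, -1.8, -0.4]
grip_width: 0.0261
```

```bash
python3 - <<'E'
from h import *
im,K,T=cam("side"); crop(im,245,100,345,180,7,"s13")
print(env.observe()['position'],env.observe()['tool_rot'])
E
```

```text
[0.51500177 0.34132693 0.03728008] [[-0.97433419 -0.22508825  0.00285739]
 [-0.22508254  0.97433724  0.00218753]
 [-0.00327645  0.00148824 -0.99999352]]
```

View pics/s13.png

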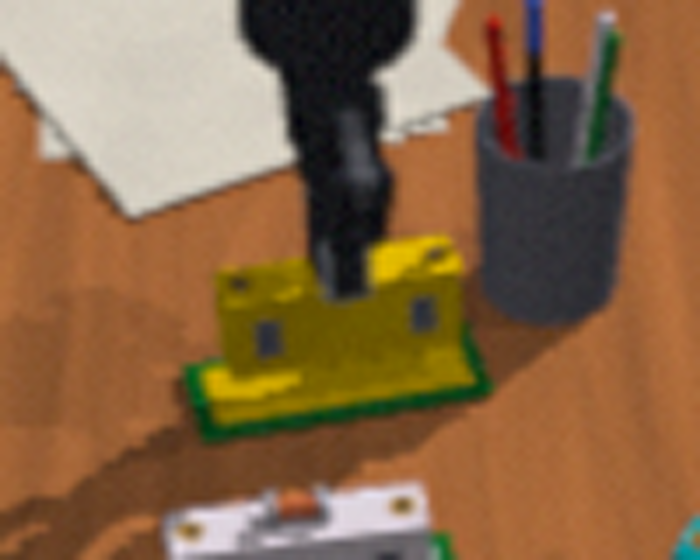

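```bash
python3 - <<'E'
from h import *
im,K,T=cam("side")
show('yellow',[(437,255),(240,284)],.070,7,[245,100],K,T)
E
```

```text
yellow [515.6 340.3] 90.7 12.0
```

>>> {"method": "apply_moves", "body": {"plan": [{"tx": -0.7, "ty": 0, "tz": -9, "rx": 0, "ry": 0, "rz": 0, "jaw": -1}, {"tx": -0.7, "ty": 0, "tz": -15, "rx": 0, "ry": 0, "rz": 0, "jaw": -1}, {"tx": -0.7, "ty": 0, "tz": -18.5, "rx": 0, "ry": 0, "rz": 0, "jaw": -1}, {"tx": -0.7, "ty": 0, "tz": -20, "rx": 0, "ry": 0, "rz": 0, "jaw": -1}, {"tx": -0.7, "ty": 0, "tz": -20, "rx": 0, "ry": 0, "rz": 0, "jaw": -1}]}}

```text
time_s: 25.0
position: [0.514, 0.3412, 0.0175]
tool_rot: [[-0.974, -0.225, 0.002], [-0.225, 0.974, 0.002], [-0.003, 0.001, -1.0]]
ft_force: [-0.8, -1.6, 2.6]
grip_width: 0.0262
```

>>> {"method": "apply_moves", "body": {"plan": [{"tx": 0, "ty": 0, "tz": 0, "rx": 0, "ry": 0, "rz": 0, "jaw": 0.3}, {"tx": 0, "ty": 0, "tz": 0, "rx": 0, "ry": 0, "rz": 0, "jaw": 0.3}, {"tx": 0, "ty": 0, "tz": 0, "rx": 0, "ry": 0, "rz": 0, "jaw": 0.3}, {"tx": 0, "ty": 0, "tz": 0, "rx": 0, "ry": 0, "rz": 0, "jaw": 0.3}, {"tx": 0, "ty": 0, "tz": 15, "rx": 0, "ry": 0, "rz": 0, "jaw": 0.3}, {"tx": 0, "ty": 0, "tz": 50, "rx": 0, "ry": 0, "rz": 0, "jaw": 0.3}, {"tx": 0, "ty": 0, "tz": 100, "rx": 0, "ry": 0, "rz": 0, "jaw": 0.3}, {"tx": 0, "ty": 0, "tz": 150, "rx": 0, "ry": 0, "rz": 0, "jaw": 0.3}, {"tx": 0, "ty": 0, "tz": 190, "rx": 0, "ry": 0, "rz": 0, "jaw": 0.3}, {"tx": 0, "ty": 0, "tz": 190, "rx": 0, "ry": 0, "rz": 0, "jaw": 0.3}]}}

```text
time_s: 26.0
position: [0.5159, 0.3421, 0.2139]
tool_rot: [[-0.974, -0.225, 0.013], [-0.225, 0.974, 0.006], [-0.014, 0.003, -1.0]]
ft_force: [0.7, 0.8, -0.9]
grip_width: 0.0554
```

>>> {"method": "apply_moves", "body": {"plan": [{"tx": 0, "ty": -30, "tz": 0, "rx": 0, "ry": 0, "rz": 0, "jaw": 0.3}, {"tx": 0, "ty": -70, "tz": 0, "rx": 0, "ry": 0, "rz": 0, "jaw": 0.3}, {"tx": 0, "ty": -110, "tz": 0, "rx": 0, "ry": 0, "rz": 0, "jaw": 0.3}, {"tx": 0, "ty": -150, "tz": 0, "rx": 0, "ry": 0, "rz": 0, "jaw": 0.3}, {"tx": 0, "ty": -190, "tz": 0, "rx": 0, "ry": 0, "rz": 0, "jaw": 0.3}, {"tx": 0, "ty": -230, "tz": 0, "rx": 0, "ry": 0, "rz": 0, "jaw": 0.3}, {"tx": 0, "ty": -270, "tz": 0, "rx": 0, "ry": 0, "rz": 0, "jaw": 0.3}, {"tx": 0, "ty": -300, "tz": 0, "rx": 0, "ry": 0, "rz": 0, "jaw": 0.3}, {"tx": 0, "ty": -320, "tz": 0, "rx": 0, "ry": 0, "rz": 0, "jaw": 0.3}, {"tx": 0, "ty": -320, "tz": 0, "rx": 0, "ry": 0, "rz": 0, "jaw": 0.3}, {"tx": 0, "ty": -320, "tz": 0, "rx": 0, "ry": 0, "rz": 0, "jaw": 0.3}]}}

```text
time_s: 27.1
position: [0.5157, 0.0223, 0.2134]
tool_rot: [[-0.974, -0.225, 0.012], [-0.225, 0.974, 0.007], [-0.014, 0.004, -1.0]]
ft_force: [0.3, 0.2, -0.2]
grip_width: 0.0554
```

```bash
python3 - <<'E'
from h import *
im,K,T=cam("side"); cv2.imwrite("pics/s14.png",im[:,:,::-1]); crop(im,245,100,345,200,6,"s14b")
im,K,T=cam("top"); crop(im,130,150,280,265,5,"t14"); crop(im,385,190,485,285,6,"t14b")
E
```

```text
(no output)
```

View pics/s14.png

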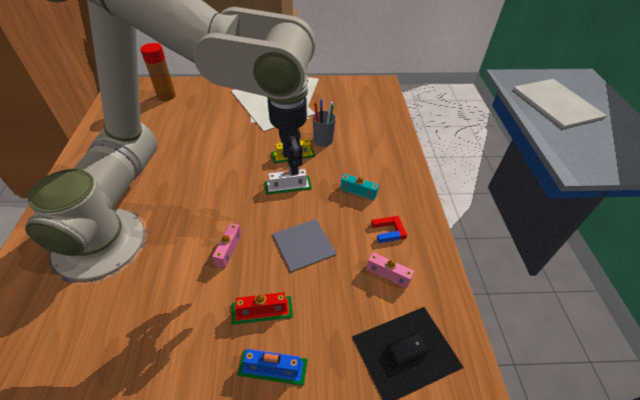

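View pics/t14.png

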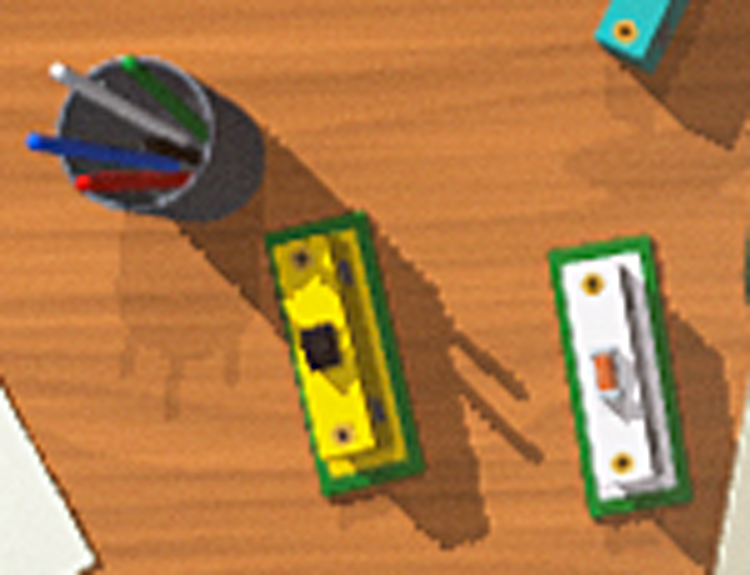

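View pics/t14b.png

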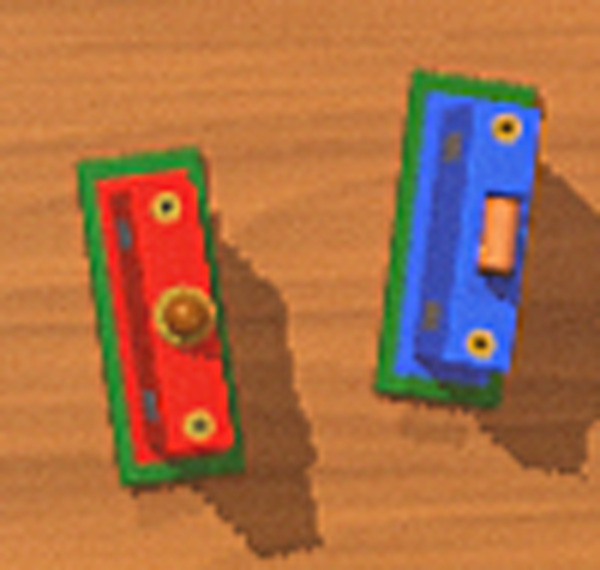

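All four stand on their plates, and the cup and magnet look unmoved. A final numeric check follows.

```bash
python3 - <<'E'
from h import *
im,K,T=cam("top")
show('yellow',[(301,258),(343,435)],.05,5,[130,150],K,T)
show('white',[(592,283),(621,462)],.05,5,[130,150],K,T)
show('red',[(166,206),(199,425)],.05,6,[385,190],K,T)
show('blue',[(507,127),(480,343)],.05,6,[385,190],K,T)
# plate outer corners in t14 / t14b, z=.006
f=lambda p,s,o:w((np.array(p,float)+.5)/s-.5+o,.006,K,T)[:,:2].mean(0)*1000
print('plates y,w,r,b',f([(266,238),(365,213),(424,470),(325,497)],5,[130,150]).round(1),f([(549,251),(652,238),(691,503),(592,518)],5,[130,150]).round(1),
f([(78,161),(200,149),(243,470),(124,486)],6,[385,190]).round(1),f([(418,70),(539,93),(499,406),(377,390)],6,[385,190]).round(1))
E
```

```text
yellow [514.7 339.9] 90.5 13.2
white [498.2 199.5] 89.8 8.5
red [ 443.2 -205. ] 90.6 6.0
blue [ 472.9 -335.4] 90.2 -10.3
plates y,w,r,b [512.6 340.4] [497.1 198.7] [ 442.4 -205.9] [ 471.9 -335.5]
```

All modules are within about 1–2 mm and 0.5° of their markings, so I'm handing in.

```bash
python3 -c "
from rig import env
print(env.close_job())"
```

```text
the job is handed in; nothing more can be done
None
```

I took the stack apart from the top down in the order red, blue, white, yellow. Each module now stands upright on the base plate of its own colour. The job was handed in at about 27 s with the gripper open and clear of everything, roughly 20 cm up.

- **Placement:** The last top-view check put red, blue and white within about 1.5 mm of their plate centres and within about 0.5° of their plates' directions. Yellow came out 2.2 mm off centre against the plate's outer corners, mostly along its length. Against the marking measured at the start from both cameras it was about 1 mm off.
- **Camera disagreement:** The side camera's readings differed from the top camera's by 1–2 mm, which is within the stated calibration.
- **Bystanders:** The pen cup, the magnet and the pink and turquoise look-alikes show no movement in the pictures. I judged that by eye and did not measure it.
- **Forces and refused move:** The highest force I read at the end of any move was about 9 N. One early move call was refused with a truncated validation error; nothing moved, and I sent the motion again in a different form.

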